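Slide the battery box home and start the charger

ROBOT

A 6-joint arm with a two-finger parallel gripper is mounted at the origin on the work surface. World frame = base frame: x ahead of the robot, y to its left, z up, the work surface at z = 0. Lengths are in m, angles in rad, forces in N, time in s.
With the tool pointing down it reaches from about 0.35 to 0.925 m from the base axis. Payload 6.4 kg.
Tool frame: the origin (TCP) lies midway between the tips of the shut fingers; the grasp point (between the pads) lies 19 mm behind it; z points along the fingers, y is the direction in which the jaws open and shut (so a half turn about z gives the same grasp; the last joint's range is limited). The gripper opens to 94 mm and grips with 3 to 60 N. Pads are 16 mm wide; open, the fingers measure 119 mm over their backs; the gripper's body (75 mm by 177 mm) begins 78 mm behind the grasp point.
Start: joints at [-1.282, 0.245, 1.558, -0, 1.339, -0.174], TCP at [0.29, -0.582, 0.185] pointing down, gripper open.
Joint ranges: [-3.13, 3.13], [-1.02, 2.26], [0.13, 2.54], [-0.95, 4.09], [0.21, 2.88], [-2.74, 2.74]. Speed limits (rad/s): [2.57, 2.57, 3.14, 3.14, 3.14, 3.14].

INTERFACE

Orientations are given as a rotation vector (axis times angle).
In Python, from workcell import * gives the robot as it stands.
- The arm moves only by the tool step_arm, never from a script. Its argument "plan" is a list of rows, each an object with "xyz": the shift along the tool's x, y, z normalised to -1 to 1, where 1 is 0.6 m, a list of three; "twist": the turn, a rotation vector about the tool's x, y, z normalised to -1 to 1, where 1 is pi/2 rad, a list of three; "hand": the gripper command: -1 is shut, 1 is fully open, values between are in proportion. In form: [{"xyz": [dx, dy, dz], "twist": [ax, ay, az], "hand": hand}, ...]. A call has 1 to 8 rows; each row shifts and turns the commanded pose from where the row before left it, along the tool's axes as they then stand; what a row does not reach is not made up. A row lasts 1/12 s, in which the tool goes at most 41.7 mm and 7.16 degrees, less where a joint would pass 70% of its speed; a pose out of reach is approached as far as the arm can. A call with a number of a shift or a turn outside -1 to 1 is refused whole. A call with a gripper value outside its range is refused whole. The fingers move at their own pace and stop on an object; "newtons" is the grip in N (left out, the last holds). Time passes only in rows, so rows that do not move let the fingers close. It gives the time, the measured TCP pose, the force and the opening at its end, in the units of the state.
- get_obs(): the state, without advancing time (a new reading comes with each control period).
- camera(name): name is "side" or "top"; returns the picture (400x640x3 uint8, red, green, blue); there is no depth.
- camera_info(name): a dict with "camera_matrix" (3x3 intrinsics, pixels), "R" (3x3) and "t" (3): a world point X has camera coordinates R X + t. Camera axes: x right, y down, z forward; pixel columns grow to the right and rows downward; lengths in m; the calibration is good to about 2 mm. A picture is of the moment at which its call begins. camera_info takes no time and is no camera call.
- job_done(): hands the job in, once; it reports no verdict.
The state is a dict: "time_s": time; "qpos": joint angles; "qd": joint speeds; "tau": joint torques, N m; "tcp_pos": TCP position; "tcp_rot": TCP orientation; "ft_force": force on the tool from outside, world axes, zero at the start; "moment": the same for the moment, N m; "opening": finger opening in m.
Only numpy, scipy, OpenCV 4.12 (cv2) and the standard library are available. Lean on these libraries where they do the work, as an engineer would, in place of code of your own. Each camera call takes 0.05 s, during which the arm holds its last target.

TASK

Push the tall battery box across the repair bench into its charging bay, until its base is fully home against the brass contacts at the end, and then press the charger's round start button and let it go. The box is heavy and tips easily, so push only low down on its dark base: never touch the grey case or the handle, never grip or lift it, and keep it flat on the bench. Leave everything else on the bench where it is.

Things in the scene. Friction and masses are not known exactly. Their poses are not given: they have to be found in the camera images.
- box: battery box; its base is a dark rubber block 86 (x) by 136 (y) by 40 mm tall, flat on the bench. Origin: centre of the base's underside; z up, x (the short way) points roughly to the bay. Case and handle stand centred on the base. 1.5 to 2.2 kg in all, slides under 8 to 19 N; pushed along x higher than about 50 mm above the bench it may tip
- case: grey upright case fixed on the base, 66 (x) by 116 (y) mm, from 40 to 180 mm above the bench, so set back 10 mm from the base's edges on all sides; origin: centre of its underside, 40 mm above the box's origin, same axes. Not to be touched
- handle: black carrying handle fixed on the case, a 12 mm bar along y, 96 mm long in all, top 220 mm above the bench; origin: centre of the case's top, 180 mm above the box's origin. Not to be touched
- dock: fixed charging bay: aluminium bars 34 mm tall round three sides. Origin on the bench at the middle of the end strip's inner face (plane x = 0, brass contacts). The box goes in along +x (roughly world -y). Side walls: inner faces y = -75 and +75 mm, from x -96 to 0; the mouth flares to +-91 mm at x -137. Box home: origin at x -43, y 0, axes parallel. Grey charger 44 mm tall beyond the strip, x 16 to 112
- start_top (a point): middle of the top face of the charger's round steel start button, 28 mm diameter, in a black housing; pressed straight down, springs back, 5 N at full travel. Faces up, about 78 mm beyond the end strip's inner face
- start (a joint): travel of the start button: 0 released, 0.006 m fully down; counts as pressed beyond 0.004
- bottle: loose white solvent bottle with a metal cap, 44 mm diameter, 105 mm tall, upright; origin at the centre of its underside
- jar: loose small amber jar, 44 mm diameter, 42 mm tall, upright; origin at the centre of its underside
- driver: loose screwdriver about 160 mm long lying along its own x; origin under its middle
- reel: loose copper-coloured wire reel lying flat, 64 mm diameter, 16 mm tall; origin at the centre of its underside
- tray: loose low grey parts tray, 90 (x) by 120 (y) mm, 22 mm tall; origin at the centre of its underside
- tweezers: loose steel tweezers lying along their own x, about 120 mm long, 6 mm tall; origin under their middle
- clamp: loose dark steel holding clamp lying along its own x, about 130 mm long, 60 mm wide at one end, 40 mm tall; origin under its middle
There are look-alikes about, which are no part of the job. Leave any pink look-alike of the box alone.

How it is judged:
On the way, in this order (a step that is already met when the one before it is completed fails the run):
1. the battery box stands fully home in the bay (x of box in the frame of dock between -0.048 and -0.038 m and y of box in the frame of dock between -0.01 and 0.01 m and angle between the x axis of box and the x axis of dock, either way round below 0.09 rad and angle between box's own z axis and vertical below 0.04 rad and height (world z) of box below 0.004 m), for 0.2 s.
2. the start button is pressed (all of step 1 and value of joint start above 0.004 m), for 0.05 s.
At the end, for the whole second after the job is handed in: The battery box stands flat and still in the bay, its base within 5 mm of touching the end strip and squared to the bay within 0.09 rad, the start button has been pressed after that and is up again, and every other loose thing is within 20 mm of where it stood (all of step 1 and linear speed of box below 0.01 m/s and value of joint start below 0.002 m and distance of each of bottle, jar, driver, reel, tray, tweezers, clamp from where it was at the start of the episode below 0.02 m).
It fails at once if the battery box is tipped more than about 7 degrees (angle between box's own z axis and vertical above 0.12 rad).
It fails at once if the battery box is lifted off the bench (height (world z) of box above 0.01 m).
It fails at once if the box is pushed or held by its case or handle instead of its base (contact force between any of the fingers, the arm and case above 2 N or contact force between any of the fingers, the arm and handle above 2 N).
It fails at once if the start button is pressed before the box is home (value of joint start above 0.004 m and x of box in the frame of dock below -0.052 m).
It fails at once if another thing on the bench is moved by 20 mm or more (distance of any of bottle, jar, driver, reel, tray, tweezers, clamp from where it was at the start of the episode above 0.02 m).
It also fails if it takes over 58 s, if anything falls off the work surface, if the arm or the gripper's body presses on something with over 40 N, if the wrist force passes 120 N, or if a joint passes its speed limit or range.

## Working session

There is one attempt and no reset: what is moved stays moved. The work goes in short steps, Python scripts to look and compute and a tool call to move; the robot and the scene stay as the last step left them, time stands still between calls to the robot, and variables do not carry over. Pictures are saved under pics/ and viewed, and the job is handed in when it is done.

Besides the shell and the picture viewer there is one more tool, called after "Request:" as a command line: name --argument value ..., lists and objects as JSON in quotes. step_arm: Moves the arm, as the interface text tells. Scaled input: -1 to 1 covers 0.6 m each way for a shift and pi/2 rad each way for a turn. Its arguments: {"type":"object","properties":{"plan":{"type":"array","items":{"type":"object","properties":{"xyz":{"type":"array","items":{"type":"number","minimum":-1,"maximum":1}},"twist":{"type":"array","items":{"type":"number","minimum":-1,"maximum":1}},"hand":{"type":"number"}}}},"newtons":{"type":"number"}},"required":["plan"]}

```bash
mkdir -p pics; ls; python3 - <<'E'
from workcell import *
import cv2, numpy as np
np.set_printoptions(precision=4,suppress=True)
for n in ["side","top"]:
    im=camera(n); cv2.imwrite(f"pics/{n}0.png",cv2.cvtColor(im,cv2.COLOR_RGB2BGR))
    c=camera_info(n); print(n,c)
o=get_obs(); print(o)
E
```

```text
pics
side {'camera_matrix': array([[435.0866,   0.    , 313.1964],
       [  0.    , 435.0866, 198.7383],
       [  0.    ,   0.    ,   1.    ]]), 'R': array([[-0.8862, -0.4629,  0.0187],
       [-0.3577,  0.658 , -0.6627],
       [ 0.2945, -0.5939, -0.7487]]), 't': array([0.5497, 0.305 , 1.0618])}
top {'camera_matrix': array([[466.7982,   0.    , 325.3758],
       [  0.    , 466.7982, 199.8032],
       [  0.    ,   0.    ,   1.    ]]), 'R': array([[-0.0038, -0.9999,  0.0094],
       [-0.9951,  0.0028, -0.0992],
       [ 0.0991, -0.0097, -0.995 ]]), 't': array([-0.0015,  0.5964,  1.5211])}
{'time_s': 0.1, 'qpos': array([-1.2821,  0.2457,  1.5589,  0.    ,  1.3387, -0.1741]), 'qd': array([-0.0006, -0.0006, -0.0034, -0.0007,  0.0008, -0.0015]), 'tau': array([ -0.0005, -41.6915, -31.5526,   0.0686,   0.031 ,  -0.0001]), 'tcp_pos': array([ 0.2901, -0.5811,  0.1845]), 'tcp_rot': array([-3.0563, -0.7202,  0.0001]), 'ft_force': array([ 0.0616, -0.0889,  0.6592]), 'moment': array([ 0.0286, -0.0096,  0.003 ]), 'opening': 0.0940907083646514}
```

View pics/side0.png

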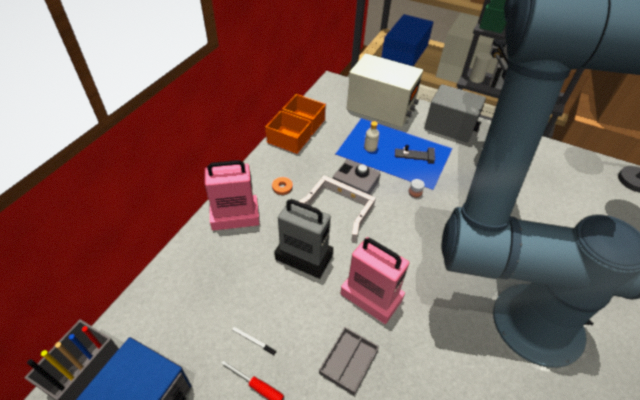

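View pics/top0.png

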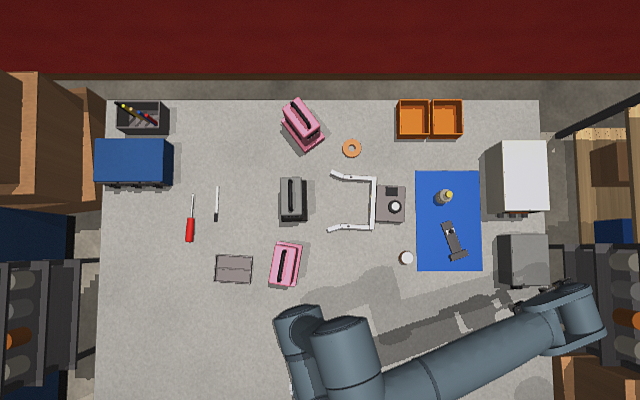

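The battery box is the dark grey one (top 293,200; side 305,235). The pink ones at top (300,125) and (285,264) are look-alikes. The bay is at top (355,200) and the button at about (395,207). The pink look-alike near (285,264) lies beside the box, so the push has to go straight past it. I'll confirm with enlarged crops.

```bash
python3 - <<'E'
import cv2
t=cv2.imread("pics/top0.png"); s=cv2.imread("pics/side0.png")
cv2.imwrite("pics/topc.png",cv2.resize(t[150:260,265:425],None,fx=5,fy=5,interpolation=cv2.INTER_CUBIC))
cv2.imwrite("pics/sidec.png",cv2.resize(s[150:290,250:410],None,fx=4,fy=4,interpolation=cv2.INTER_CUBIC))
E
```

```text
(no output)
```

View pics/topc.png

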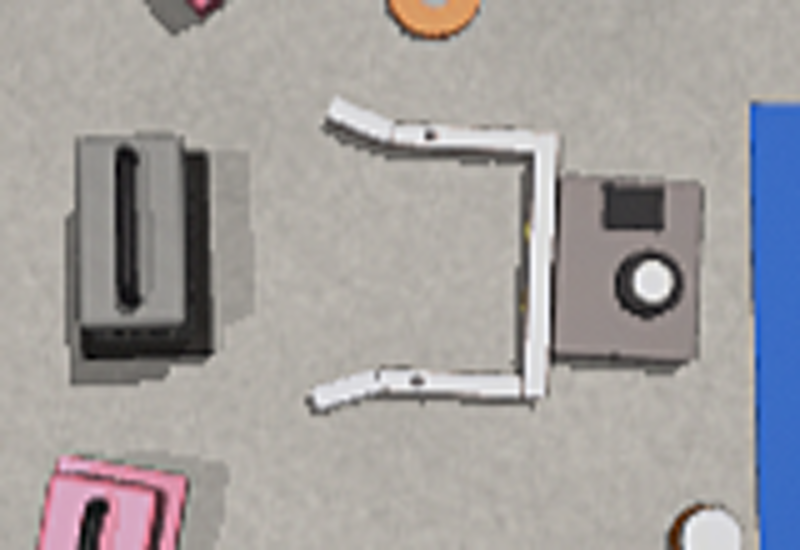

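View pics/sidec.png

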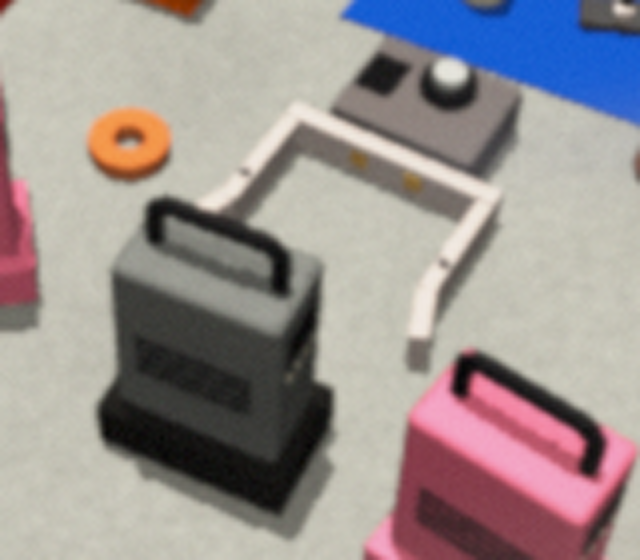

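```bash
cat > h.py <<'E'
import numpy as np, cv2
from workcell import *
np.set_printoptions(precision=4,suppress=True)
def ray(n,uv,z):
    c=camera_info(n);K,R,t=c["camera_matrix"],c["R"],c["t"]
    uv=np.atleast_2d(uv).astype(float)
    d=np.c_[uv,np.ones(len(uv))]@np.linalg.inv(K).T@R
    o=-R.T@t
    return o+d*((z-o[2])/d[:,2])[:,None]
def proj(n,X):
    c=camera_info(n);p=np.atleast_2d(X)@c["R"].T+c["t"]
    p=p@c["camera_matrix"].T
    return p[:,:2]/p[:,2:]
E
python3 - <<'E'
from h import *
t=cv2.imread("pics/top0.png"); hsv=cv2.cvtColor(t,cv2.COLOR_BGR2HSV)
g=cv2.cvtColor(t,cv2.COLOR_BGR2GRAY)
T=lambda p:np.array(p)/5.+[265,150]-0.4
# dock white mask
m=(g>212).astype(np.uint8); 
roi=np.zeros_like(m); roi[165:235,325:380]=1
m&=roi; ys,xs=np.nonzero(m); print(len(xs))
# strip inner face: per row 178..226, subpixel left crossing of level between floor & white
def edge(vals,level):
    i=np.nonzero((vals[:-1]<level)&(vals[1:]>=level))[0]
    return [k+(level-vals[k])/(vals[k+1]-vals[k]) for k in i]
gf=g.astype(float)
P=[]
for r in range(184,222):
    e=edge(gf[r,362:378],170); 
    if e: P.append([362+e[-1],r])
P=np.array(P);W=ray("top",P,0.034)
print("strip inner",W[::6,:2])
l=cv2.fitLine(W[:,:2].astype(np.float32),cv2.DIST_HUBER,0,.001,.001).ravel();print(l, len(P))
# side walls: upper wall inner edge = lower edge of upper bar; lower wall = upper edge of lower bar
U=[];L=[]
for c in range(346,366):
    col=gf[:,c]
    e=edge(col[172:190][::-1],195); 
    if e: U.append([c,189-e[-1]])
    e=edge(col[215:236],195)
    if e: L.append([c,215+e[0]])
for n,Q in(("up",U),("lo",L)):
    Q=np.array(Q);W=ray("top",Q,0.034);print(n,Q[::5].tolist(),W[::5,:2].tolist());print(cv2.fitLine(W[:,:2].astype(np.float32),cv2.DIST_HUBER,0,.001,.001).ravel())
# button
mb=((g>190)).astype(np.uint8); mb[:, :384]=0; mb[:,410:]=0; mb[:195]=0; mb[220:]=0
ys,xs=np.nonzero(mb); print("btn px",xs.mean(),ys.mean(),len(xs),ray("top",[xs.mean(),ys.mean()],0.06))
s=cv2.imread("pics/side0.png");gs=cv2.cvtColor(s,cv2.COLOR_BGR2GRAY)
mb=(gs>185).astype(np.uint8);mb[:, :355]=0;mb[:,370:]=0;mb[:160]=0;mb[178:]=0
ys,xs=np.nonzero(mb); print("btn side",xs.mean(),ys.mean(),len(xs),ray("side",[xs.mean(),ys.mean()],0.06))
# box
print("case top",ray("top",T([[77,137],[182,135],[186,325],[80,327]]),0.18)[:,:2])
print("base top right edge",ray("top",T([[209,152],[212,354],[83,358]]),0.04)[:,:2])
S=lambda p:np.array(p)/4.+[250,150]-0.4
print("base side bottom",ray("side",S([[103,438],[280,513],[326,445]]),0.0)[:,:2])
print("base side top",ray("side",S([[101,402],[281,474],[331,398]]),0.04)[:,:2])
E
```

```text
429
strip inner [[ 0.6484 -0.1751]
 [ 0.6283 -0.1565]
 [ 0.6083 -0.1527]
 [ 0.5883 -0.1532]
 [ 0.5683 -0.1526]
 [ 0.5484 -0.1514]
 [ 0.5286 -0.1491]]
[ 0.9977 -0.0683  0.5983 -0.1541] 38
up [[346.0, 177.8857142857143], [351.0, 175.03225806451613], [356.0, 178.4111111111111], [361.0, 178.5483870967742]] [[0.6691497294012722, -0.07240645974210425], [0.6787092236069602, -0.08915291696694788], [0.6673028833421046, -0.10570704636082232], [0.666800978723513, -0.12236439912677513]]
[ 0.0513  0.9987  0.6674 -0.1047]
lo [[346.0, 223.88095238095238], [352.0, 224.3548387096774], [357.0, 224.86764705882354], [362.0, 224.8732394366197]] [[0.5160327101571904, -0.07115366445789023], [0.5144042818955412, -0.09093296394840636], [0.5126586187160889, -0.10741223332929228], [0.5125846228154729, -0.12391059721131423]]
[ 0.0635  0.998   0.5134 -0.1101]
btn px 395.0 205.6086956521739 46 [[ 0.5738 -0.2299  0.06  ]]
btn side 362.11764705882354 167.23529411764707 34 [[ 0.5764 -0.2357  0.06  ]]
case top [[0.6508 0.1343]
 [0.6519 0.0711]
 [0.5372 0.0686]
 [0.5362 0.1319]]
base top right edge [[0.6615 0.0592]
 [0.5276 0.0572]
 [0.5253 0.1419]]
base side bottom [[0.6607 0.1427]
 [0.5293 0.1381]
 [0.5259 0.0765]]
base side top [[0.661  0.1412]
 [0.5317 0.1345]
 [0.5293 0.0665]]
```

```bash
python3 - <<'E'
from h import *
# button triangulation by DLT
a=np.array([395.0,205.61]);b=np.array([362.12,167.24])
Ps=[]
for n in("top","side"):
    c=camera_info(n);Ps.append(c["camera_matrix"]@np.c_[c["R"],c["t"]])
X=cv2.triangulatePoints(Ps[0],Ps[1],a.reshape(2,1),b.reshape(2,1)).ravel();print("btn",X[:3]/X[3])
# dock model check: origin/yaw -> predicted corners
def dk(p,o=(0.588,-0.1535),ex=(-0.055,-0.9985)):
    ex=np.array(ex)/np.hypot(*ex);ey=np.array([-ex[1],ex[0]]);p=np.atleast_2d(p)
    return np.c_[np.array(o)+p[:,:1]*ex+p[:,1:2]*ey,p[:,2:]]
for n in("top","side"):
    im=cv2.imread(f"pics/{n}0.png");k=5
    im=cv2.resize(im,None,fx=k,fy=k,interpolation=cv2.INTER_CUBIC)
    def poly(P,col):
        q=((proj(n,P)+.5)*k-.5).round().astype(np.int32);cv2.polylines(im,[q],False,col,1)
    poly(dk([[-137,91,34],[-96,75,34],[0,75,34],[0,-75,34],[-96,-75,34],[-137,-91,34]]@np.diag([.001]*3)),(0,0,255))
    bx=lambda p:dk(p,o=(.5938,.1),ex=(0.02,-1))
    for z in(0,.04):poly(bx([[.043,.068,z],[.043,-.068,z],[-.043,-.068,z],[-.043,.068,z],[.043,.068,z]]),(0,255,0))
    z=.18;poly(bx([[.033,.058,z],[.033,-.058,z],[-.033,-.058,z],[-.033,.058,z],[.033,.058,z]]),(0,255,255))
    x,y=(265,150) if n=="top" else (265,160)
    cv2.imwrite(f"pics/ov_{n}.png",im[y*k:(y+118)*k,x*k:(x+155)*k])
# pink extents
for n in["top"]:
    im=cv2.imread("pics/top0.png");h=cv2.cvtColor(im,cv2.COLOR_BGR2HSV)
    m=cv2.inRange(h,(160,60,80),(178,255,255))
    for c in cv2.findContours(m,0,1)[0]:
        if cv2.contourArea(c)>200:
            r=cv2.minAreaRect(c);print("pink",r);q=c.reshape(-1,2)
            for z in(.0,.04,.18):
                W=ray("top",q,z);print(z,W.min(0)[:2],W.max(0)[:2])
    rr={"tray":(215,254,253,284),"driver":(184,193,198,243),"twz":(212,184,220,223)}
    for k_,(x0,y0,x1,y1) in rr.items(): print(k_,ray("top",[[x0,y1],[x1,y0]],0.01)[:,:2])
E
```

```text
btn [ 0.5736 -0.2287  0.0672]
pink ((285.07598876953125, 263.8320007324219), (27.45891761779785, 43.290279388427734), 10.304845809936523)
0.0 [0.3119 0.0751] [0.461  0.1848]
0.04 [0.3152 0.0735] [0.4606 0.1804]
0.18 [0.3269 0.0679] [0.4589 0.165 ]
pink ((300.8000183105469, 123.89999389648438), (49.20000076293945, 29.800003051757812), 53.13010025024414)
0.0 [0.7673 0.0001] [0.9571 0.1479]
0.04 [0.7591 0.0004] [0.944  0.1444]
0.18 [0.7302 0.0014] [0.8982 0.1323]
tray [[0.3204 0.3614]
 [0.4182 0.2374]]
driver [[0.4554 0.4668]
 [0.6226 0.4243]]
twz [[0.5216 0.3753]
 [0.6529 0.3511]]
```

View pics/ov_top.png

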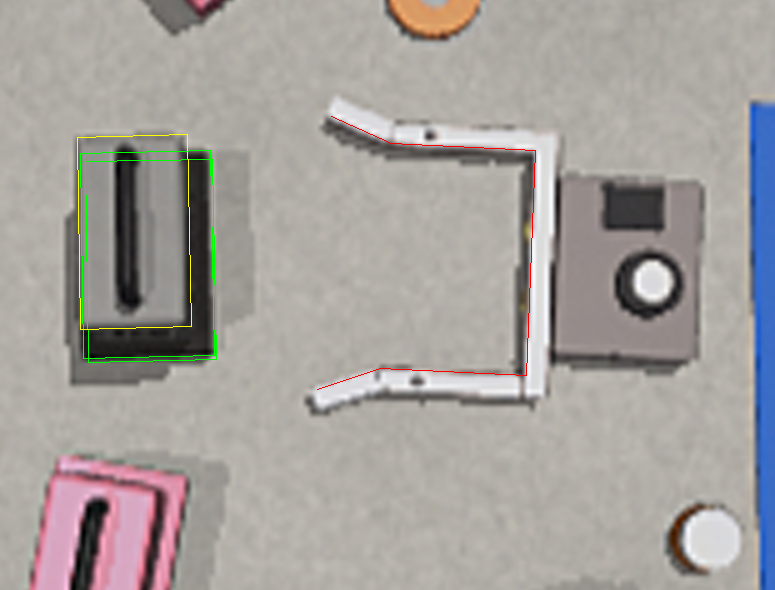

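View pics/ov_side.png

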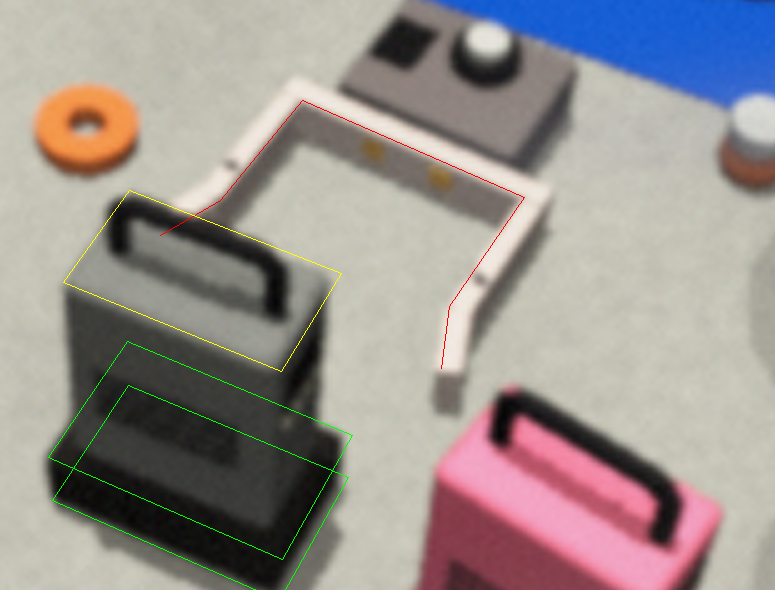

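Overlay: bay and box models sit on the picture to within about 2 mm. Box ≈ (0.594, 0.102) with yaw of its y axis about +0.02. Dock origin ≈ (0.588, −0.1535), x axis (−0.055, −0.9985). Next I lift, then swing round the base to behind the box.

Request:
step_arm --plan '[{"xyz": [0, 0, -0.06], "twist": [0, 0, 0], "hand": 0.5}, {"xyz": [0, 0, -0.06], "twist": [0, 0, 0], "hand": 0.5}, {"xyz": [0, 0, -0.06], "twist": [0, 0, 0], "hand": 0.5}, {"xyz": [0, 0, -0.06], "twist": [0, 0, 0], "hand": 0.5}, {"xyz": [0, 0, -0.06], "twist": [0, 0, 0], "hand": 0.5}, {"xyz": [0, 0, -0.06], "twist": [0, 0, 0], "hand": 0.5}, {"xyz": [0.06, 0, 0], "twist": [0, 0, -0.035], "hand": 0.5}, {"xyz": [0.06, 0, 0], "twist": [0, 0, -0.035], "hand": 0.5}]'

```text
time_s: 0.77
tcp_pos: [0.3536, -0.549, 0.4046]
tcp_rot: [3.009, 0.884, 0.001]
ft_force: [0.6, -1.1, -0.4]
opening: 0.07
```

Request:
step_arm --plan '[{"xyz": [0.06, 0, 0], "twist": [0, 0, -0.035], "hand": 0.5}, {"xyz": [0.06, 0, 0], "twist": [0, 0, -0.035], "hand": 0.5}, {"xyz": [0.06, 0, 0], "twist": [0, 0, -0.035], "hand": 0.5}, {"xyz": [0.06, 0, 0], "twist": [0, 0, -0.035], "hand": 0.5}, {"xyz": [0.06, 0, 0], "twist": [0, 0, -0.035], "hand": 0.5}, {"xyz": [0.06, 0, 0], "twist": [0, 0, -0.035], "hand": 0.5}, {"xyz": [0.06, 0, 0], "twist": [0, 0, -0.035], "hand": 0.5}, {"xyz": [0.06, 0, 0], "twist": [0, 0, -0.035], "hand": 0.5}]'

```text
time_s: 1.43
tcp_pos: [0.5607, -0.3483, 0.4006]
tcp_rot: [-2.744, -1.527, 0.001]
ft_force: [0.2, -0.5, -0.1]
opening: 0.0706
```

Request:
step_arm --plan '[{"xyz": [0.06, 0, 0], "twist": [0, 0, -0.035], "hand": 0.5}, {"xyz": [0.06, 0, 0], "twist": [0, 0, -0.035], "hand": 0.5}, {"xyz": [0.06, 0, 0], "twist": [0, 0, -0.035], "hand": 0.5}, {"xyz": [0.06, 0, 0], "twist": [0, 0, -0.035], "hand": 0.5}, {"xyz": [0.06, 0, 0], "twist": [0, 0, -0.035], "hand": 0.5}, {"xyz": [0.06, 0, 0], "twist": [0, 0, -0.035], "hand": 0.5}, {"xyz": [0.06, 0, 0], "twist": [0, 0, -0.035], "hand": 0.5}, {"xyz": [0.06, 0, 0], "twist": [0, 0, -0.035], "hand": 0.5}]'

```text
time_s: 2.1
tcp_pos: [0.6622, -0.0812, 0.4006]
tcp_rot: [-2.345, -2.089, 0.001]
ft_force: [0.4, -1.5, -0.8]
opening: 0.0704
```

```bash
cat > w2t.py <<'E'
from h import *
from scipy.spatial.transform import Rotation as Ro
def tool():
    o=get_obs();return o["tcp_pos"],Ro.from_rotvec(o["tcp_rot"]).as_matrix(),o
def to(p,yang=None,tilt=0):
    P,R,o=tool()
    out={"t":o["time_s"],"P":P,"d_norm":R.T@(np.array(p)-P)/.6,"yang":np.arctan2(R[1,1],R[0,1]),"z":R[:,2],"q":o["qpos"],"F":o["ft_force"]}
    if yang is not None:
        y=np.array([np.cos(yang),np.sin(yang),0]);f=np.array([y[1],-y[0],0]) # forward ~ -world y
        z=np.sin(tilt)*f-np.cos(tilt)*np.array([0,0,1]);x=np.cross(y,z)
        G=np.c_[x,y,z];out["tw_norm"]=Ro.from_matrix(R.T@G).as_rotvec()/(np.pi/2)
    for k,v in out.items():print(k,v)
E
python3 -c "
from w2t import *
to((.596,.21,.40),.017,np.deg2rad(30))"
```

```text
t 2.1
P [ 0.6622 -0.0812  0.4006]
d_norm [ 0.4694 -0.1656  0.0013]
yang -0.11566470940860424
z [-0.0012  0.0004 -1.    ]
q [-0.2917  0.2052  1.2216  0.      1.716  -0.176 ]
F [ 0.3742 -1.4984 -0.8491]
tw_norm [-0.0229 -0.3331 -0.0823]
```

Request:
step_arm --plan '[{"xyz": [0.059, -0.021, 0], "twist": [0, 0, 0], "hand": 0.5}, {"xyz": [0.059, -0.021, 0], "twist": [0, 0, 0], "hand": 0.5}, {"xyz": [0.059, -0.021, 0], "twist": [0, 0, 0], "hand": 0.5}, {"xyz": [0.059, -0.021, 0], "twist": [0, 0, 0], "hand": 0.5}, {"xyz": [0.059, -0.021, 0], "twist": [0, 0, 0], "hand": 0.5}, {"xyz": [0.059, -0.021, 0], "twist": [0, 0, 0], "hand": 0.5}, {"xyz": [0.059, -0.021, 0], "twist": [0, 0, 0], "hand": 0.5}, {"xyz": [0.059, -0.021, 0], "twist": [0, 0, -0.042], "hand": 0.5}]'

```text
time_s: 2.77
tcp_pos: [0.5944, 0.2118, 0.4009]
tcp_rot: [-2.277, -2.163, 0.001]
ft_force: [0.5, -0.2, -0.0]
opening: 0.0707
```

Request:
step_arm --plan '[{"xyz": [0, 0, 0], "twist": [0, 0, -0.042], "hand": 0.5}, {"xyz": [0, 0, 0], "twist": [0, -0.066, 0], "hand": 0.5}, {"xyz": [0, 0, 0], "twist": [0, -0.066, 0], "hand": 0.5}, {"xyz": [0, 0, 0], "twist": [0, -0.067, 0], "hand": 0.5}, {"xyz": [0, 0, 0], "twist": [0, -0.067, 0], "hand": 0.5}, {"xyz": [0, 0, 0], "twist": [0, -0.067, 0], "hand": 0.5}, {"xyz": [0, 0, 0], "twist": [0, 0, 0], "hand": 0.5}]'

```text
time_s: 3.35
tcp_pos: [0.5943, 0.2129, 0.3973]
tcp_rot: [1.907, 1.945, -0.52]
ft_force: [-0.5, 0.7, -1.4]
opening: 0.0703
```

```bash
python3 - <<'E'
from w2t import *
to((.595,.195,.10),.017,np.deg2rad(30))
im=camera("side");cv2.imwrite("pics/side1.png",cv2.cvtColor(im,cv2.COLOR_RGB2BGR))
im=camera("top");cv2.imwrite("pics/top1.png",cv2.cvtColor(im,cv2.COLOR_RGB2BGR))
E
```

```text
t 3.35
P [0.5943 0.2129 0.3973]
d_norm [0.2231 0.0039 0.4435]
yang 0.0181063097616249
z [ 0.0035 -0.5024 -0.8647]
q [ 0.3874  0.2759  1.2151 -0.5034  1.8285  0.2809]
F [-0.4631  0.7213 -1.3765]
tw_norm [-0.0032  0.0017  0.0027]
```

View pics/side1.png

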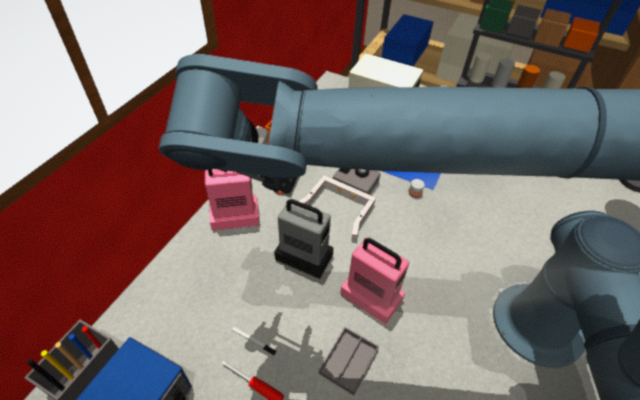

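View pics/top1.png

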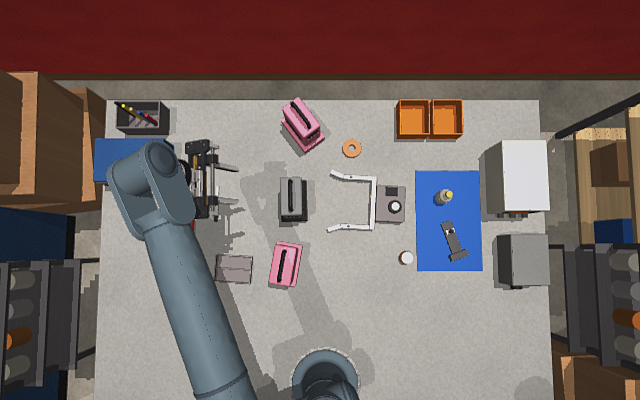

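Request:
step_arm --plan '[{"xyz": [0.028, 0, 0.055], "twist": [0, 0, 0], "hand": 0.5}, {"xyz": [0.028, 0, 0.055], "twist": [0, 0, 0], "hand": 0.5}, {"xyz": [0.028, 0, 0.055], "twist": [0, 0, 0], "hand": 0.5}, {"xyz": [0.028, 0, 0.055], "twist": [0, 0, 0], "hand": 0.5}, {"xyz": [0.028, 0, 0.055], "twist": [0, 0, 0], "hand": 0.5}, {"xyz": [0.028, 0, 0.055], "twist": [0, 0, 0], "hand": 0.5}, {"xyz": [0.028, 0, 0.055], "twist": [0, 0, 0], "hand": 0.5}, {"xyz": [0, 0, 0], "twist": [0, 0, 0], "hand": 0.5}]'

```text
time_s: 4.12
tcp_pos: [0.5913, 0.1935, 0.1351]
tcp_rot: [1.917, 1.942, -0.528]
ft_force: [-1.5, -0.7, -1.2]
opening: 0.0708
```

```bash
python3 - <<'E'
from w2t import *
to((.595,.19,.02),.017,np.deg2rad(30))
im=camera("side");cv2.imwrite("pics/side2.png",cv2.cvtColor(im,cv2.COLOR_RGB2BGR))
im=camera("top");cv2.imwrite("pics/top2.png",cv2.cvtColor(im,cv2.COLOR_RGB2BGR))
E
```

```text
t 4.1167
P [0.5913 0.1935 0.1351]
d_norm [0.091  0.0086 0.1689]
yang 0.009946312546357847
z [-0.0059 -0.5012 -0.8653]
q [ 0.3604  0.4112  1.5221 -0.4908  1.4339  0.4715]
F [-1.4769 -0.7093 -1.1771]
tw_norm [-0.0092  0.0008  0.0001]
```

View pics/side2.png

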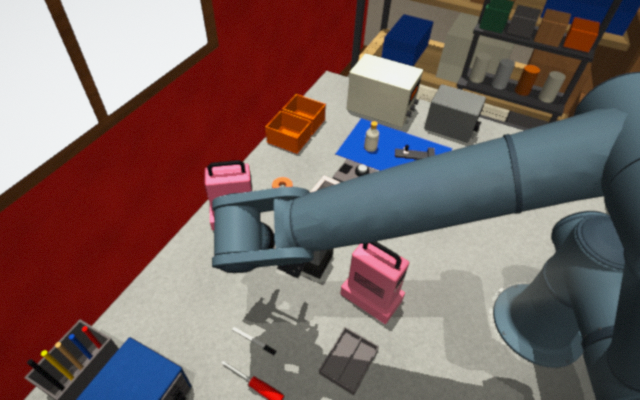

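View pics/top2.png

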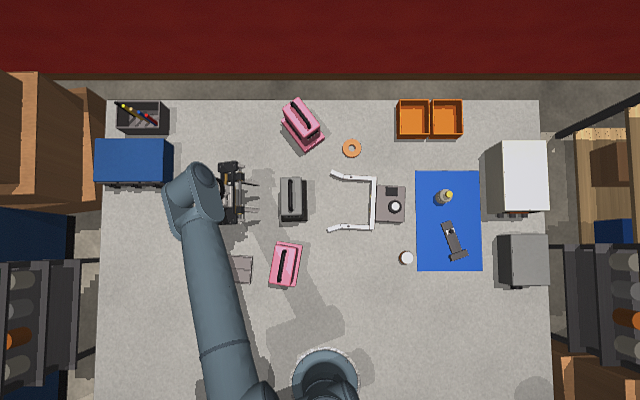

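```bash
python3 - <<'E'
from h import *
Ps=[]
for n in("top","side"):
    c=camera_info(n);Ps.append(c["camera_matrix"]@np.c_[c["R"],c["t"]])
for a,b in(((190,195),(238,230)),((221,348),(512,160)),((203,232),(290,222))):
    X=cv2.triangulatePoints(Ps[0],Ps[1],np.array(a,float).reshape(2,1),np.array(b,float).reshape(2,1)).ravel();X=X[:3]/X[3]
    print(X,proj("top",X),proj("side",X))
E
```

```text
[0.5798 0.3433 0.407 ] [[188.5064 191.8833]] [[243.8295 231.0534]]
[0.241  0.2117 0.614 ] [[221.0173 348.244 ]] [[511.5798 159.9151]]
[0.4929 0.304  0.4354] [[200.5039 226.028 ]] [[300.9513 223.7143]]
```

Request:
step_arm --plan '[{"xyz": [0.018, 0.002, 0.034], "twist": [0, 0, 0], "hand": 0.5}, {"xyz": [0.018, 0.002, 0.034], "twist": [0, 0, 0], "hand": 0.5}, {"xyz": [0.018, 0.002, 0.034], "twist": [0, 0, 0], "hand": 0.5}, {"xyz": [0.018, 0.002, 0.034], "twist": [0, 0, 0], "hand": 0.5}, {"xyz": [0.018, 0.002, 0.033], "twist": [0, 0, 0], "hand": 0.5}, {"xyz": [0, 0, 0], "twist": [0, 0, 0], "hand": 0.5}, {"xyz": [0, 0, 0], "twist": [0, 0, 0], "hand": 0.5}]'

```text
time_s: 4.8
tcp_pos: [0.6032, 0.193, 0.0304]
tcp_rot: [1.914, 1.937, -0.508]
ft_force: [0.2, 0.7, 0.9]
opening: 0.0704
```

```bash
python3 - <<'E'
from w2t import *
to((.595,.155,.02),.017,np.deg2rad(30))
im=camera("side");cv2.imwrite("pics/side3.png",cv2.cvtColor(im,cv2.COLOR_RGB2BGR))
im=camera("top");im=cv2.cvtColor(im,cv2.COLOR_RGB2BGR);cv2.imwrite("pics/top3.png",im)
cv2.imwrite("pics/top3c.png",cv2.resize(im[150:260,190:350],None,fx=5,fy=5,interpolation=cv2.INTER_CUBIC))
E
```

```text
t 4.8
P [0.6032 0.193  0.0304]
d_norm [-0.0462 -0.0146  0.0464]
yang 0.012894134781761414
z [ 0.0089 -0.4986 -0.8668]
q [ 0.3548  0.5552  1.5351 -0.5136  1.2795  0.5504]
F [0.1637 0.6733 0.888 ]
tw_norm [ 0.0003 -0.001  -0.0032]
```

View pics/side3.png

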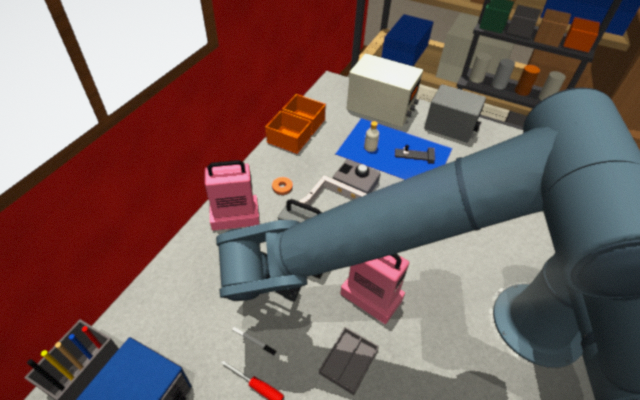

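View pics/top3c.png

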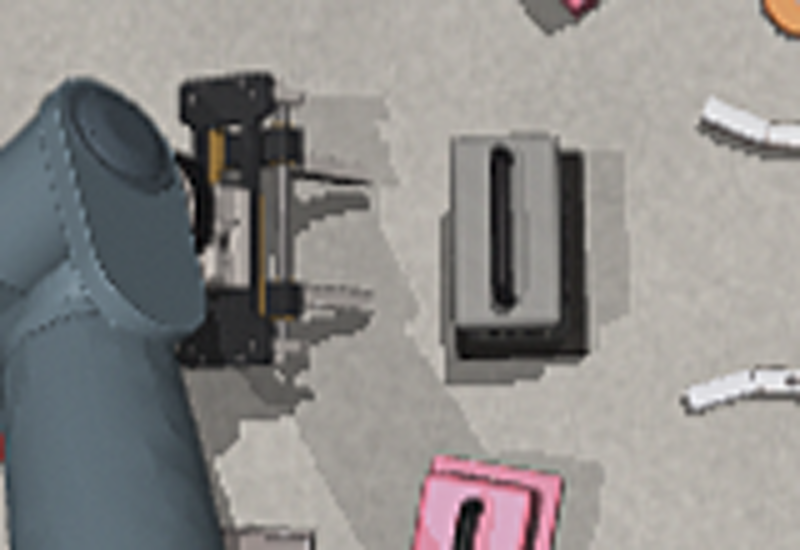

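Request:
step_arm --plan '[{"xyz": [-0.01, -0.008, 0.013], "twist": [0, 0, 0], "hand": 0.5}, {"xyz": [-0.01, -0.008, 0.013], "twist": [0, 0, 0], "hand": 0.5}, {"xyz": [-0.01, 0, 0.013], "twist": [0, 0, 0], "hand": 0.5}, {"xyz": [0, 0, 0], "twist": [0, 0, 0], "hand": 0.5}, {"xyz": [0, 0, 0], "twist": [0, 0, 0], "hand": 0.5}]'

```text
time_s: 5.32
tcp_pos: [0.5919, 0.1644, 0.0163]
tcp_rot: [1.914, 1.938, -0.513]
ft_force: [-0.3, -0.6, -0.3]
opening: 0.0706
```

```bash
python3 - <<'E'
from w2t import *
to((.594,.165,.02),.017,np.deg2rad(30))
im=camera("top");im=cv2.cvtColor(im,cv2.COLOR_RGB2BGR)
cv2.imwrite("pics/top4c.png",cv2.resize(im[150:260,190:350],None,fx=5,fy=5,interpolation=cv2.INTER_CUBIC))
E
```

```text
t 5.3167
P [0.5919 0.1644 0.0163]
d_norm [-0.0023  0.0035 -0.0058]
yang 0.012337231666201034
z [ 0.0055 -0.4997 -0.8662]
q [ 0.3202  0.5323  1.6002 -0.5291  1.2316  0.5439]
F [-0.2555 -0.6468 -0.2675]
tw_norm [-0.0019 -0.0002 -0.0023]
```

View pics/top4c.png

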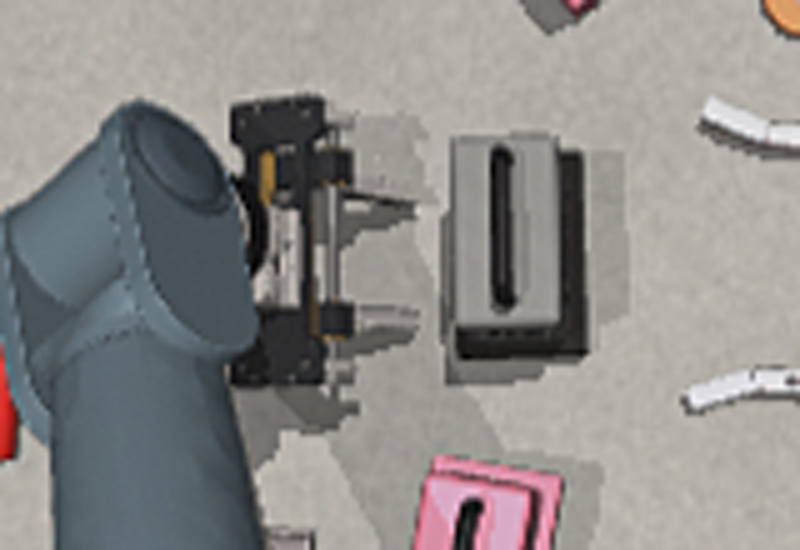

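Request:
step_arm --plan '[{"xyz": [-0.0115, 0, 0.0066], "twist": [0, 0, 0], "hand": 0.5}, {"xyz": [-0.0115, 0, 0.0066], "twist": [0, 0, 0], "hand": 0.5}, {"xyz": [-0.0115, 0, 0.0066], "twist": [0, 0, 0], "hand": 0.5}, {"xyz": [-0.0115, 0, 0.0066], "twist": [0, 0, 0], "hand": 0.5}, {"xyz": [-0.0115, 0, 0.0066], "twist": [0, 0, 0], "hand": 0.5}]'

```text
time_s: 5.78
tcp_pos: [0.5937, 0.1276, 0.0166]
tcp_rot: [1.916, 1.941, -0.504]
ft_force: [-0.2, 10.3, 0.4]
opening: 0.0703
```

```bash
cat > box.py <<'E'
from w2t import *
import sys
def dk2(w,o=(0.588,-0.1535),ex=(-0.055,-0.9985)):
    ex=np.array(ex)/np.hypot(*ex);ey=np.array([-ex[1],ex[0]]);d=np.atleast_2d(w)[:,:2]-o
    return np.c_[d@ex,d@ey]
def look(tag):
    im=cv2.cvtColor(camera("top"),cv2.COLOR_RGB2BGR);cv2.imwrite(f"pics/top_{tag}.png",im)
    cv2.imwrite(f"pics/topc_{tag}.png",cv2.resize(im[150:260,240:400],None,fx=5,fy=5,interpolation=cv2.INTER_CUBIC))
    return im
if __name__=="__main__":
    look(sys.argv[1]); to((.594,.10,.018),.017,np.deg2rad(30))
E
python3 box.py a
```

```text
t 5.8333
P [0.5936 0.1258 0.0167]
d_norm [-0.0384  0.0002  0.0195]
yang 0.013271850148338062
z [ 0.0085 -0.4962 -0.8681]
q [ 0.2614  0.4985  1.6476 -0.5454  1.19    0.5058]
F [ 0.495   6.6283 -0.9992]
tw_norm [ 0.     -0.0027 -0.0028]
```

View pics/topc_a.png

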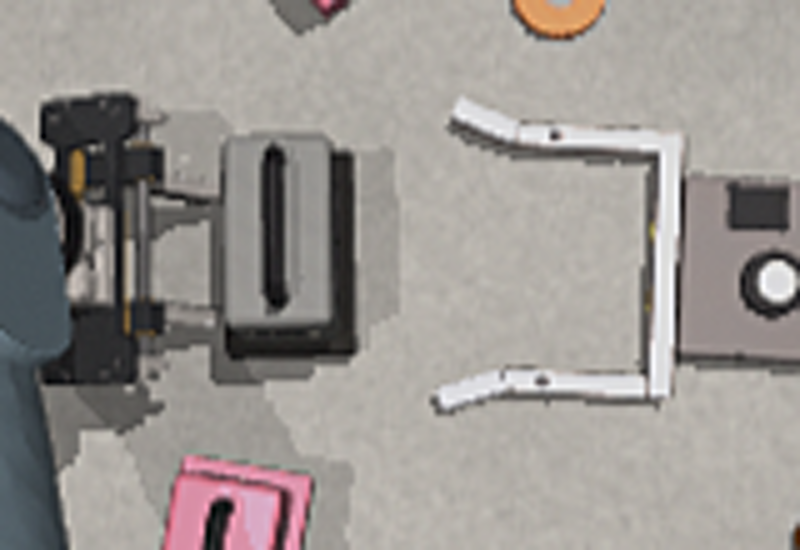

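Request:
step_arm --plan '[{"xyz": [-0.0141, 0.0017, 0.0081], "twist": [0.0028, 0, 0.0049], "hand": 0.5}, {"xyz": [-0.0141, 0.0017, 0.0081], "twist": [0.0028, 0, 0.0049], "hand": 0.5}, {"xyz": [-0.0141, 0.0017, 0.0081], "twist": [0.0028, 0, 0.0049], "hand": 0.5}, {"xyz": [-0.0141, 0.0017, 0.0081], "twist": [0.0028, 0, 0.0049], "hand": 0.5}, {"xyz": [-0.0141, 0.0017, 0.0081], "twist": [0.0028, 0, 0.0049], "hand": 0.5}, {"xyz": [-0.0141, 0.0017, 0.0081], "twist": [0.0028, 0, 0.0049], "hand": 0.5}, {"xyz": [-0.0141, 0.0017, 0.0081], "twist": [0.0028, 0, 0.0049], "hand": 0.5}, {"xyz": [0, 0, 0], "twist": [0.0028, 0, 0.0049], "hand": 0.5}]'

```text
time_s: 6.5
tcp_pos: [0.5996, 0.057, 0.0169]
tcp_rot: [1.99, 1.876, -0.528]
ft_force: [0.9, 4.0, 0.9]
opening: 0.0705
```

```bash
python3 box.py b
```

```text
t 6.55
P [0.5996 0.0571 0.017 ]
d_norm [ 0.0605 -0.0135 -0.0368]
yang -0.05874899680224094
z [-0.0279 -0.4975 -0.867 ]
q [ 0.151   0.4803  1.6742 -0.5588  1.1676  0.4814]
F [ 0.6571  2.3367 -0.0245]
tw_norm [-0.0232 -0.0012 -0.0423]
```

View pics/topc_b.png

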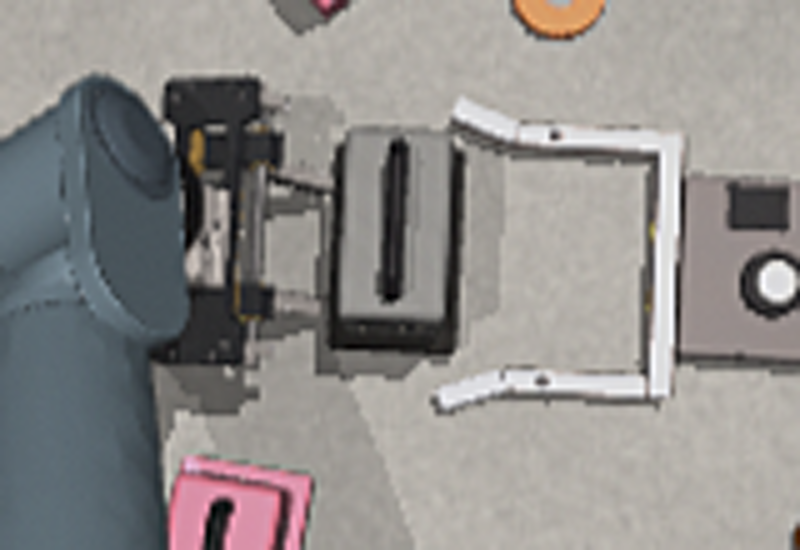

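```bash
python3 - <<'E'
from box import *
T=lambda p:np.array(p)/5.+[240,150]-0.4
c=dk2(ray("top",T([[350,128],[457,128],[448,320],[342,320]]),.18));print(c,c.mean(0))
b=dk2(ray("top",T([[464,148],[455,353],[331,349]]),.04));print(b,(b[0]+b[2])/2)
E
```

```text
[[-0.2022  0.0571]
 [-0.1378  0.0605]
 [-0.1373 -0.0557]
 [-0.2006 -0.059 ]] [-0.1695  0.0007]
[[-0.1305  0.0689]
 [-0.1297 -0.0672]
 [-0.2112 -0.0688]] [-0.1709  0.    ]
```

Request:
step_arm --plan '[{"xyz": [-0.0145, 0, 0.0083], "twist": [0, 0, 0], "hand": 0.5}, {"xyz": [-0.0145, 0, 0.0083], "twist": [0, 0, 0], "hand": 0.5}, {"xyz": [-0.0145, 0, 0.0083], "twist": [0, 0, 0], "hand": 0.5}, {"xyz": [-0.0145, 0, 0.0083], "twist": [0, 0, 0], "hand": 0.5}, {"xyz": [-0.0145, 0, 0.0083], "twist": [0, 0, 0], "hand": 0.5}, {"xyz": [-0.0145, 0, 0.0083], "twist": [0, 0, 0], "hand": 0.5}, {"xyz": [-0.0145, 0, 0.0083], "twist": [0, 0, 0], "hand": 0.5}, {"xyz": [-0.0145, 0, 0.0083], "twist": [0, 0, 0], "hand": 0.5}]'

```text
time_s: 7.22
tcp_pos: [0.5951, -0.0211, 0.0169]
tcp_rot: [1.989, 1.878, -0.526]
ft_force: [1.5, 10.1, 0.7]
opening: 0.0706
```

```bash
python3 box.py c
```

```text
t 7.2667
P [ 0.5947 -0.0233  0.017 ]
d_norm [ 0.177  -0.013  -0.1036]
yang -0.05742147445541994
z [-0.0275 -0.4975 -0.867 ]
q [ 0.0222  0.4307  1.7447 -0.5943  1.0915  0.3938]
F [ 1.3881  5.4428 -0.4255]
tw_norm [-0.0229 -0.0012 -0.0415]
```

View pics/topc_c.png

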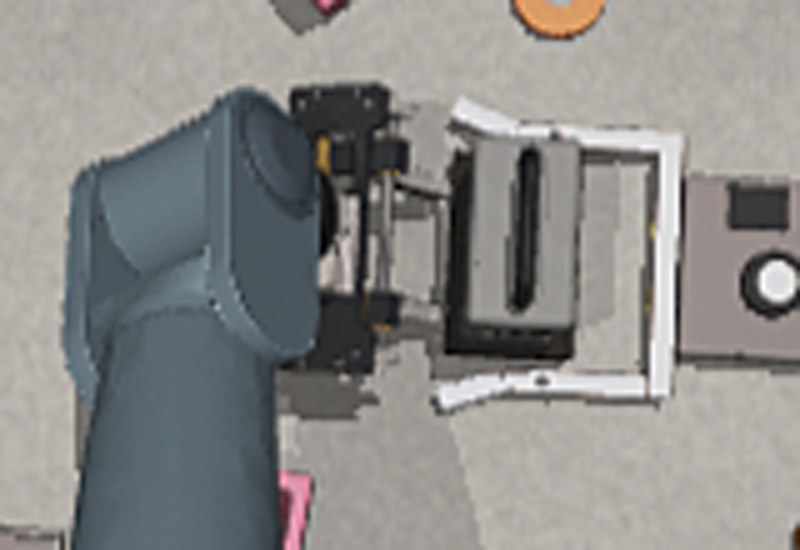

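Request:
step_arm --plan '[{"xyz": [-0.0145, 0, 0.0083], "twist": [0, 0, 0], "hand": 0.5}, {"xyz": [-0.0145, 0, 0.0083], "twist": [0, 0, 0], "hand": 0.5}, {"xyz": [-0.0145, 0, 0.0083], "twist": [0, 0, 0], "hand": 0.5}, {"xyz": [-0.0116, 0, 0.0066], "twist": [0, 0, 0], "hand": 0.5}, {"xyz": [-0.003, 0, 0.0017], "twist": [0, 0, 0], "hand": 0.5}, {"xyz": [0, 0, 0], "twist": [0, 0, 0], "hand": 0.5}]'

```text
time_s: 7.77
tcp_pos: [0.5926, -0.062, 0.0171]
tcp_rot: [1.989, 1.877, -0.528]
ft_force: [0.1, 6.7, 0.7]
opening: 0.0709
```

```bash
python3 box.py d
```

```text
t 7.8167
P [ 0.5925 -0.062   0.0171]
d_norm [ 0.233  -0.013  -0.1356]
yang -0.05707891621169107
z [-0.0272 -0.4972 -0.8672]
q [-0.0424  0.4134  1.7687 -0.6092  1.0555  0.3481]
F [0.2187 6.89   0.2565]
tw_norm [-0.0227 -0.0015 -0.0413]
```

View pics/topc_d.png

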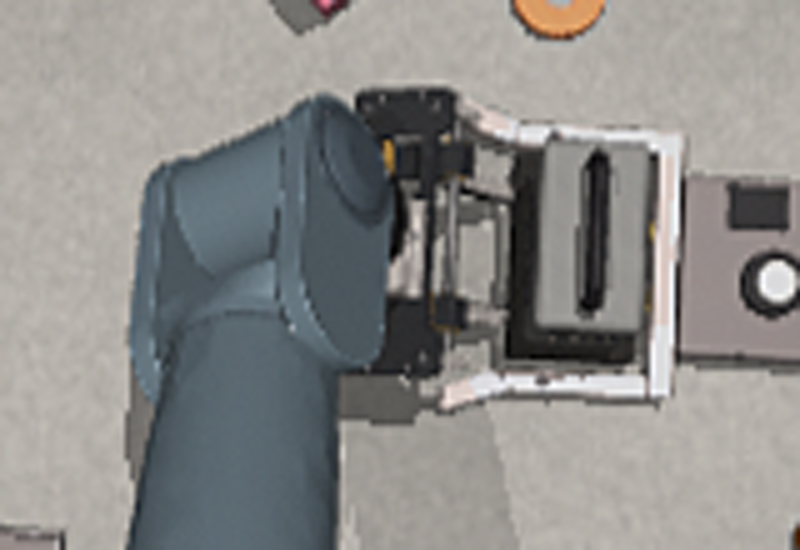

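Request:
step_arm --plan '[{"xyz": [-0.003, 0, 0.0017], "twist": [0, 0, 0], "hand": 0.5}, {"xyz": [-0.003, 0, 0.0017], "twist": [0, 0, 0], "hand": 0.5}, {"xyz": [-0.003, 0, 0.0017], "twist": [0, 0, 0], "hand": 0.5}]'

```text
time_s: 8.07
tcp_pos: [0.5924, -0.067, 0.017]
tcp_rot: [1.989, 1.878, -0.527]
ft_force: [0.3, 10.9, 2.2]
opening: 0.0705
```

Request:
step_arm --plan '[{"xyz": [-0.0022, 0, 0.0012], "twist": [0, 0, 0], "hand": 0.5}, {"xyz": [0, 0, 0], "twist": [0, 0, 0], "hand": 0.5}]'

```text
time_s: 8.23
tcp_pos: [0.5922, -0.0689, 0.0171]
tcp_rot: [1.988, 1.878, -0.527]
ft_force: [0.2, 10.1, 0.9]
opening: 0.0703
```

```bash
python3 box.py e
```

```text
t 8.2833
P [ 0.5922 -0.0688  0.017 ]
d_norm [ 0.2431 -0.013  -0.1412]
yang -0.0567350031350227
z [-0.0267 -0.4963 -0.8677]
q [-0.0544  0.4105  1.7725 -0.6108  1.0484  0.3388]
F [0.282  9.8338 2.1124]
tw_norm [-0.0224 -0.0021 -0.0412]
```

View pics/topc_e.png

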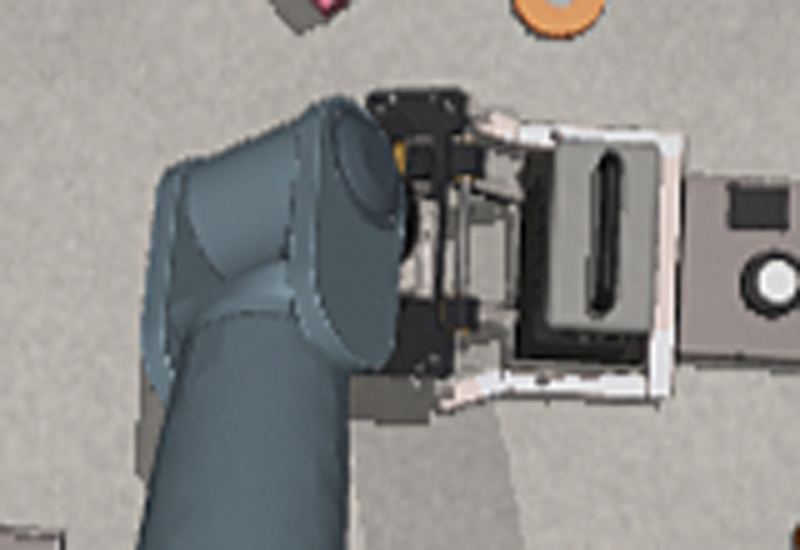

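Nearly home: the base's dark front edge now meets the strip at crop x≈652. I press on in 1.5 mm steps until the force rises clearly above the sliding level.

Request:
step_arm --plan '[{"xyz": [-0.0022, 0, 0.0012], "twist": [0, 0, 0], "hand": 0.5}, {"xyz": [-0.0022, 0, 0.0012], "twist": [0, 0, 0], "hand": 0.5}]'

```text
time_s: 8.45
tcp_pos: [0.5921, -0.0714, 0.017]
tcp_rot: [1.989, 1.878, -0.526]
ft_force: [2.4, 14.4, 2.5]
opening: 0.0701
```

Request:
step_arm --plan '[{"xyz": [-0.0022, 0, 0.0012], "twist": [0, 0, 0], "hand": 0.5}, {"xyz": [0, 0, 0], "twist": [0, 0, 0], "hand": 0.5}]'

```text
time_s: 8.62
tcp_pos: [0.5925, -0.0719, 0.017]
tcp_rot: [1.99, 1.878, -0.523]
ft_force: [2.0, 14.8, 2.2]
opening: 0.0707
```

Request:
step_arm --plan '[{"xyz": [-0.0022, 0, 0.0012], "twist": [0, 0, 0], "hand": 0.5}, {"xyz": [0, 0, 0], "twist": [0, 0, 0], "hand": 0.5}]'

```text
time_s: 8.78
tcp_pos: [0.5925, -0.0721, 0.017]
tcp_rot: [1.992, 1.879, -0.52]
ft_force: [1.7, 21.1, 3.7]
opening: 0.0704
```

Request:
step_arm --plan '[{"xyz": [-0.0022, 0, 0.0012], "twist": [0, 0, 0], "hand": 0.5}, {"xyz": [0, 0, 0], "twist": [0, 0, 0], "hand": 0.5}]'

```text
time_s: 8.95
tcp_pos: [0.5926, -0.0729, 0.0175]
tcp_rot: [1.992, 1.879, -0.52]
ft_force: [-0.2, 24.9, 8.4]
opening: 0.0706
```

```bash
python3 box.py f
```

```text
t 9.0
P [ 0.5926 -0.073   0.0177]
d_norm [ 0.2504 -0.014  -0.1424]
yang -0.05645412405062924
z [-0.0244 -0.4923 -0.8701]
q [-0.0635  0.4063  1.775  -0.6075  1.042   0.3292]
F [-1.0275 23.9071  8.9323]
tw_norm [-0.021  -0.0051 -0.0418]
```

View pics/topc_f.png

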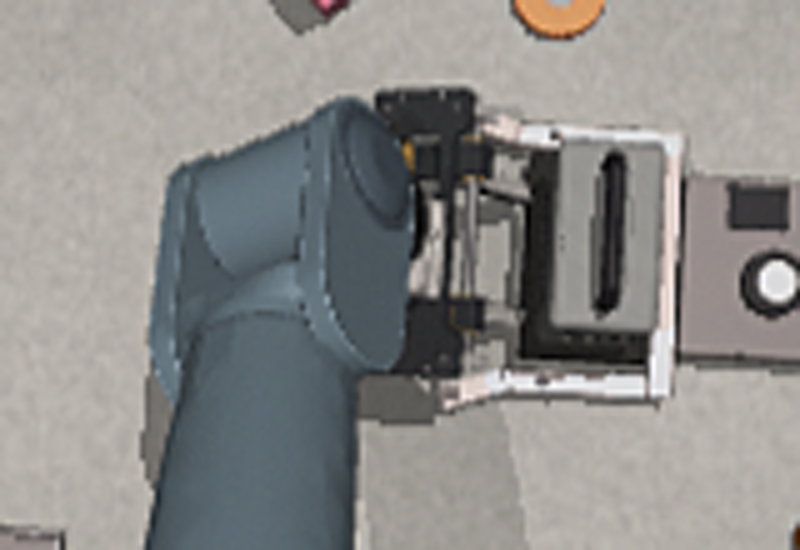

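Home: force climbed to about 24 N with no more motion. Now I back straight off.

Request:
step_arm --plan '[{"xyz": [0.006, 0, -0.0034], "twist": [0, 0, 0], "hand": 0.5}, {"xyz": [0.012, 0, -0.0068], "twist": [0, 0, 0], "hand": 0.5}, {"xyz": [0.029, 0, -0.0166], "twist": [0, 0, 0], "hand": 0.5}, {"xyz": [0.029, 0, -0.0166], "twist": [0, 0, 0], "hand": 0.5}, {"xyz": [0.029, 0, -0.0166], "twist": [0, 0, 0], "hand": 0.5}, {"xyz": [0.029, 0, -0.0166], "twist": [0, 0, 0], "hand": 0.5}, {"xyz": [0.029, 0, -0.0166], "twist": [0, 0, 0], "hand": 0.5}, {"xyz": [0, 0, 0], "twist": [0, 0, 0], "hand": 0.5}]'

```text
time_s: 9.67
tcp_pos: [0.5978, 0.0367, 0.0167]
tcp_rot: [1.984, 1.879, -0.532]
ft_force: [0.1, -0.2, -0.3]
opening: 0.0704
```

```bash
python3 - <<'E'
from box import *
look("g"); to((.594,.05,.38),-.055,0)
im=cv2.cvtColor(camera("side"),cv2.COLOR_RGB2BGR);cv2.imwrite("pics/side_g.png",cv2.resize(im[140:300,230:400],None,fx=4,fy=3.7,interpolation=cv2.INTER_CUBIC))
E
```

```text
t 9.7167
P [0.5976 0.0352 0.0167]
d_norm [-0.282  -0.0077 -0.5364]
yang -0.055155251572625776
z [-0.0282 -0.4997 -0.8657]
q [ 0.1178  0.4655  1.697  -0.5713  1.1473  0.4574]
F [-0.5686 -0.153   0.5821]
tw_norm [-0.0004  0.3337  0.    ]
```

View pics/topc_g.png

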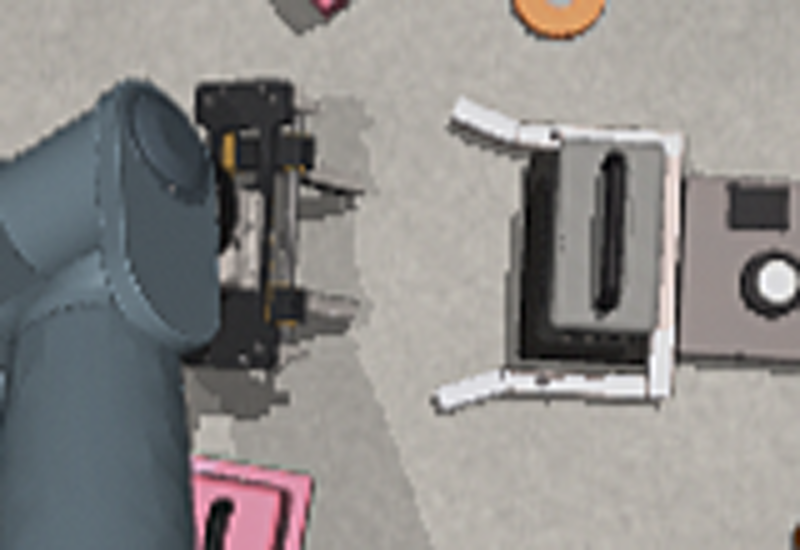

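View pics/side_g.png

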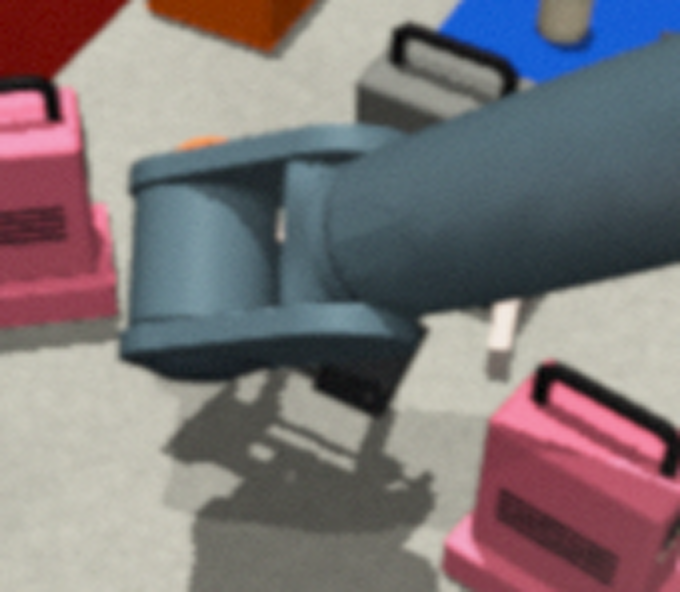

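Box is squarely in the bay. A numeric check from its visible edges:

```bash
python3 - <<'E'
from box import *
T=lambda p:np.array(p)/5.+[240,150]-0.4
c=dk2(ray("top",T([[561,139],[666,141],[658,329],[552,328]]),.18));print(c,c.mean(0))
b=dk2(ray("top",T([[526,151],[519,360]]),.04));print(b)
E
```

```text
[[-0.0748  0.0571]
 [-0.0115  0.0592]
 [-0.0116 -0.0545]
 [-0.075  -0.0572]] [-0.0432  0.0011]
[[-0.0894  0.0691]
 [-0.0875 -0.0696]]
```

Request:
step_arm --plan '[{"xyz": [-0.028, 0, -0.0535], "twist": [0, 0, 0], "hand": 0.5}, {"xyz": [-0.028, 0, -0.0535], "twist": [0, 0, 0], "hand": 0.5}, {"xyz": [-0.028, 0, -0.0535], "twist": [0, 0, 0], "hand": 0.5}, {"xyz": [-0.028, 0, -0.0535], "twist": [0, 0, 0], "hand": 0.5}, {"xyz": [-0.028, 0, -0.0535], "twist": [0, 0, 0], "hand": 0.5}, {"xyz": [-0.028, 0, -0.0535], "twist": [0, 0, 0], "hand": 0.5}, {"xyz": [-0.028, 0, -0.0535], "twist": [0, 0, 0], "hand": 0.5}, {"xyz": [-0.028, 0, -0.0535], "twist": [0, 0, 0], "hand": 0.5}]'

```text
time_s: 10.43
tcp_pos: [0.5977, 0.0446, 0.3082]
tcp_rot: [1.989, 1.874, -0.534]
ft_force: [0.7, 0.0, -0.9]
opening: 0.0705
```

Request:
step_arm --plan '[{"xyz": [-0.028, 0, -0.0535], "twist": [0, 0, 0], "hand": -1}, {"xyz": [-0.028, 0, -0.0535], "twist": [0, 0, 0], "hand": -1}, {"xyz": [0, 0, 0], "twist": [0, 0.067, 0], "hand": -1}, {"xyz": [0, 0, 0], "twist": [0, 0.067, 0], "hand": -1}, {"xyz": [0, 0, 0], "twist": [0, 0.067, 0], "hand": -1}, {"xyz": [0, 0, 0], "twist": [0, 0.067, 0], "hand": -1}, {"xyz": [0, 0, 0], "twist": [0, 0.066, 0], "hand": -1}, {"xyz": [0, 0, 0], "twist": [0, 0, 0], "hand": -1}]'

```text
time_s: 11.1
tcp_pos: [0.5984, 0.0445, 0.3793]
tcp_rot: [-2.291, -2.148, -0.003]
ft_force: [-0.3, 0.3, -0.7]
opening: 0.0204
```

```bash
python3 - <<'E'
from box import *
to((.574,-.2287,.38),-.055,0)
E
```

```text
t 11.1
P [0.5984 0.0445 0.3793]
d_norm [-0.457  -0.0113 -0.0022]
yang -0.06433127708925554
z [ 0.0008  0.0022 -1.    ]
q [-0.1157  0.0395  1.4392  0.0023  1.6623 -0.0511]
F [-0.2566  0.2764 -0.676 ]
tw_norm [ 0.0004 -0.0014 -0.0059]
```

Request:
step_arm --plan '[{"xyz": [-0.057, -0.0015, 0], "twist": [0, 0, 0], "hand": -1}, {"xyz": [-0.057, -0.0015, 0], "twist": [0, 0, 0], "hand": -1}, {"xyz": [-0.057, -0.0015, 0], "twist": [0, 0, 0], "hand": -1}, {"xyz": [-0.057, -0.0015, 0], "twist": [0, 0, 0], "hand": -1}, {"xyz": [-0.057, -0.0015, 0], "twist": [0, 0, 0], "hand": -1}, {"xyz": [-0.057, -0.0015, 0], "twist": [0, 0, 0], "hand": -1}, {"xyz": [-0.057, -0.0015, 0], "twist": [0, 0, 0], "hand": -1}, {"xyz": [-0.057, -0.0015, 0], "twist": [0, 0, 0], "hand": -1}]'

```text
time_s: 11.77
tcp_pos: [0.5746, -0.2256, 0.378]
tcp_rot: [-2.284, -2.155, 0.002]
ft_force: [0.2, 0.6, 0.1]
opening: 0.0005
```

Request:
step_arm --plan '[{"xyz": [0, 0, 0.05], "twist": [0, 0, 0], "hand": -1}, {"xyz": [0, 0, 0.06], "twist": [0, 0, 0], "hand": -1}, {"xyz": [0, 0, 0.06], "twist": [0, 0, 0], "hand": -1}, {"xyz": [0, 0, 0.06], "twist": [0, 0, 0], "hand": -1}, {"xyz": [0, 0, 0.06], "twist": [0, 0, 0], "hand": -1}, {"xyz": [0, 0, 0.06], "twist": [0, 0, 0], "hand": -1}, {"xyz": [0, 0, 0.03], "twist": [0, 0, 0], "hand": -1}, {"xyz": [0, 0, 0], "twist": [0, 0, 0], "hand": -1}]'

```text
time_s: 12.43
tcp_pos: [0.5718, -0.2215, 0.144]
tcp_rot: [-2.276, -2.149, 0.006]
ft_force: [0.1, 0.9, -0.3]
opening: 0.0003
```

```bash
python3 - <<'E'
from box import *
to((.574,-.2295,.085),-.055,0)
im=cv2.cvtColor(camera("top"),cv2.COLOR_RGB2BGR);cv2.imwrite("pics/top_h.png",cv2.resize(im[120:270,300:500],None,fx=4,fy=4,interpolation=cv2.INTER_CUBIC))
im=cv2.cvtColor(camera("side"),cv2.COLOR_RGB2BGR);cv2.imwrite("pics/side_h.png",cv2.resize(im[90:240,260:460],None,fx=4,fy=4,interpolation=cv2.INTER_CUBIC))
E
```

```text
t 12.4333
P [ 0.5718 -0.2215  0.144 ]
d_norm [-0.0137  0.0056  0.0982]
yang -0.057235385543476874
z [-0.0106  0.0058 -0.9999]
q [-0.554   0.2077  1.6802 -0.0006  1.2658 -0.4965]
F [ 0.0533  0.9352 -0.3368]
tw_norm [-0.0069 -0.0033 -0.0014]
```

View pics/top_h.png

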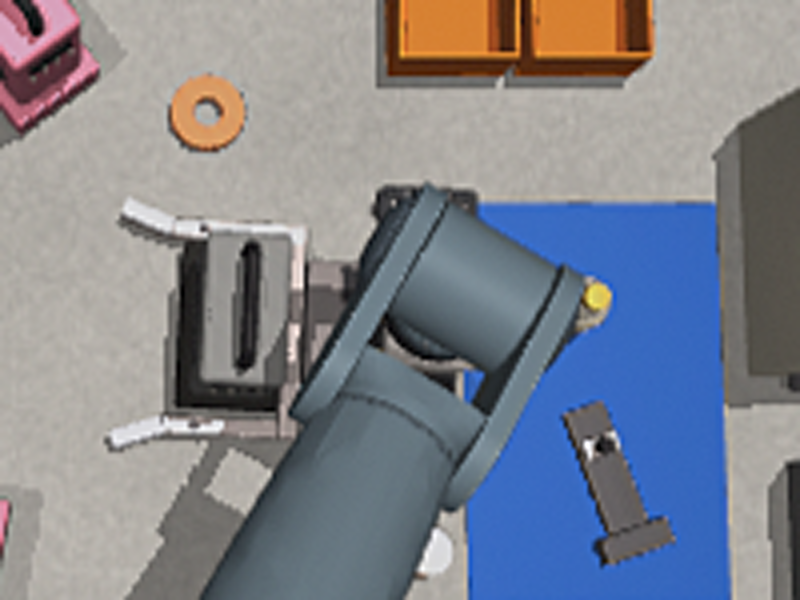

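View pics/side_h.png

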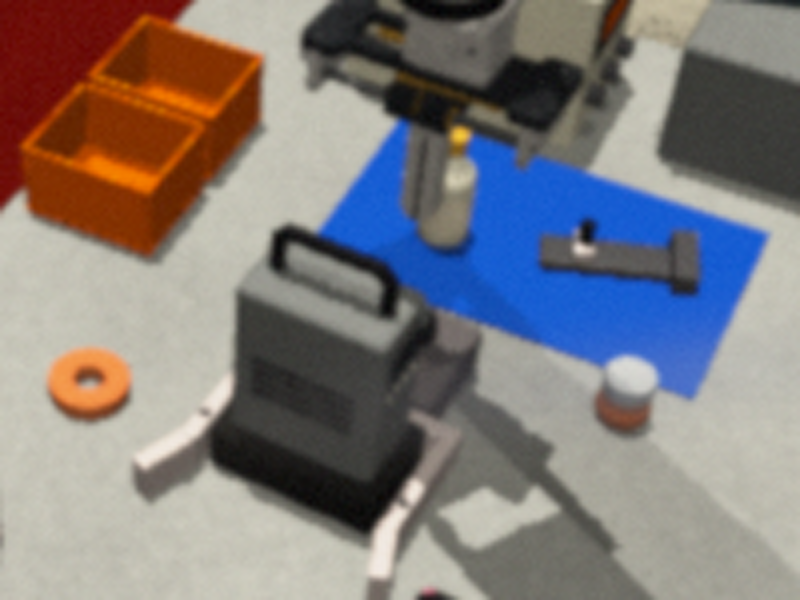

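Request:
step_arm --plan '[{"xyz": [-0.007, 0.003, 0.03], "twist": [0, 0, 0], "hand": -1}, {"xyz": [-0.007, 0.003, 0.03], "twist": [0, 0, 0], "hand": -1}, {"xyz": [0, 0, 0.03], "twist": [0, 0, 0], "hand": -1}, {"xyz": [0, 0, 0], "twist": [0, 0, 0], "hand": -1}, {"xyz": [0, 0, 0], "twist": [0, 0, 0], "hand": -1}]'

```text
time_s: 12.95
tcp_pos: [0.5795, -0.2323, 0.0981]
tcp_rot: [2.284, 2.156, 0.002]
ft_force: [-0.5, -0.6, -0.6]
opening: 0.0004
```

```bash
python3 - <<'E'
from box import *
to((.574,-.2295,.067),-.055,0)
E
```

```text
t 12.95
P [ 0.5795 -0.2323  0.0981]
d_norm [ 0.0041 -0.0095  0.0517]
yang -0.05732022816957006
z [ 0.0014  0.0003 -1.    ]
q [-0.563   0.2748  1.69    0.0011  1.1758 -0.5061]
F [-0.4906 -0.598  -0.5788]
tw_norm [ 0.0009 -0.0003 -0.0015]
```

Request:
step_arm --plan '[{"xyz": [0.003, -0.007, 0.018], "twist": [0, 0, 0], "hand": -1}, {"xyz": [0, 0, 0.014], "twist": [0, 0, 0], "hand": -1}, {"xyz": [0, 0, 0], "twist": [0, 0, 0], "hand": -1}, {"xyz": [0, 0, 0], "twist": [0, 0, 0], "hand": -1}]'

```text
time_s: 13.28
tcp_pos: [0.5745, -0.2295, 0.0771]
tcp_rot: [-2.283, -2.156, -0.002]
ft_force: [0.1, 0.1, -0.2]
opening: 0.0002
```

Request:
step_arm --plan '[{"xyz": [0, 0, 0.005], "twist": [0, 0, 0], "hand": -1}, {"xyz": [0, 0, 0.005], "twist": [0, 0, 0], "hand": -1}, {"xyz": [0, 0, 0], "twist": [0, 0, 0], "hand": -1}]'

```text
time_s: 13.53
tcp_pos: [0.5746, -0.2295, 0.0708]
tcp_rot: [-2.283, -2.156, -0.002]
ft_force: [-0.9, 0.3, 0.7]
opening: 0.0008
```

Request:
step_arm --plan '[{"xyz": [0, 0, 0.005], "twist": [0, 0, 0], "hand": -1}, {"xyz": [0, 0, 0], "twist": [0, 0, 0], "hand": -1}]'

```text
time_s: 13.7
tcp_pos: [0.5746, -0.2295, 0.0678]
tcp_rot: [-2.283, -2.156, -0.002]
ft_force: [0.3, 0.2, -0.3]
opening: 0.0002
```

Request:
step_arm --plan '[{"xyz": [0, 0, 0.005], "twist": [0, 0, 0], "hand": -1}, {"xyz": [0, 0, 0], "twist": [0, 0, 0], "hand": -1}]'

```text
time_s: 13.87
tcp_pos: [0.5745, -0.2295, 0.0647]
tcp_rot: [-2.283, -2.156, -0.002]
ft_force: [0.1, 0.6, -0.5]
opening: 0.0004
```

Request:
step_arm --plan '[{"xyz": [0, 0, 0.004], "twist": [0, 0, 0], "hand": -1}, {"xyz": [0, 0, 0], "twist": [0, 0, 0], "hand": -1}]'

```text
time_s: 14.03
tcp_pos: [0.5746, -0.2295, 0.0624]
tcp_rot: [-2.283, -2.156, -0.002]
ft_force: [0.2, -0.1, -0.2]
opening: 0.0004
```

Request:
step_arm --plan '[{"xyz": [0, 0, 0.004], "twist": [0, 0, 0], "hand": -1}, {"xyz": [0, 0, 0], "twist": [0, 0, 0], "hand": -1}]'

```text
time_s: 14.2
tcp_pos: [0.5746, -0.2295, 0.0601]
tcp_rot: [-2.283, -2.156, -0.002]
ft_force: [-0.6, -1.2, 1.3]
opening: 0.0004
```

Request:
step_arm --plan '[{"xyz": [0, 0, 0.004], "twist": [0, 0, 0], "hand": -1}, {"xyz": [0, 0, 0], "twist": [0, 0, 0], "hand": -1}]'

```text
time_s: 14.37
tcp_pos: [0.5746, -0.2295, 0.0577]
tcp_rot: [-2.283, -2.156, -0.002]
ft_force: [0.1, -0.2, -0.0]
opening: 0.0007
```

Request:
step_arm --plan '[{"xyz": [0, 0, 0.003], "twist": [0, 0, 0], "hand": -1}, {"xyz": [0, 0, 0], "twist": [0, 0, 0], "hand": -1}]'

```text
time_s: 14.53
tcp_pos: [0.5747, -0.2295, 0.056]
tcp_rot: [-2.283, -2.156, -0.002]
ft_force: [0.6, -0.5, -0.7]
opening: 0.0006
```

```bash
python3 - <<'E'
from box import *
im=cv2.cvtColor(camera("side"),cv2.COLOR_RGB2BGR);cv2.imwrite("pics/side_i.png",cv2.resize(im[110:210,300:420],None,fx=6,fy=6,interpolation=cv2.INTER_CUBIC))
print(proj("side",[[.5746,-.2295,.056],[.5736,-.2287,.067]]))
E
```

```text
[[361.6997 169.6306]
 [362.2699 167.3146]]
```

View pics/side_i.png

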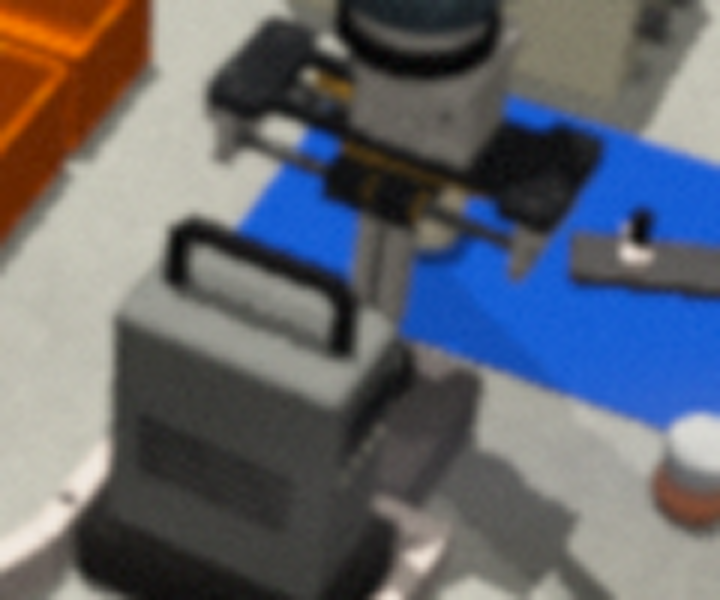

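Request:
step_arm --plan '[{"xyz": [0, 0, 0.003], "twist": [0, 0, 0], "hand": -1}, {"xyz": [0, 0, 0], "twist": [0, 0, 0], "hand": -1}]'

```text
time_s: 14.75
tcp_pos: [0.5747, -0.2295, 0.0542]
tcp_rot: [-2.283, -2.156, -0.002]
ft_force: [0.3, 0.8, 0.1]
opening: 0.0005
```

Request:
step_arm --plan '[{"xyz": [0, 0, 0.003], "twist": [0, 0, 0], "hand": -1}, {"xyz": [0, 0, 0], "twist": [0, 0, 0], "hand": -1}]'

```text
time_s: 14.92
tcp_pos: [0.5747, -0.2295, 0.0524]
tcp_rot: [-2.283, -2.156, -0.002]
ft_force: [-0.0, 0.2, 0.3]
opening: 0.0003
```

Request:
step_arm --plan '[{"xyz": [0, 0, 0.003], "twist": [0, 0, 0], "hand": -1}, {"xyz": [0, 0, 0], "twist": [0, 0, 0], "hand": -1}]'

```text
time_s: 15.08
tcp_pos: [0.5746, -0.2295, 0.0506]
tcp_rot: [-2.283, -2.156, -0.002]
ft_force: [-0.5, 0.1, 0.1]
opening: 0.0002
```

```bash
python3 - <<'E'
from box import *
print("tip pred",proj("side",[[.5718,-.2215,.144]]), "in crop",(proj("side",[[.5718,-.2215,.144]])-[260,90])*4)
for z in (.044,.05,.056,.062,.067,.072):
    print(z,ray("top",[395.0,205.6],z)[0,:2],ray("side",[362.1,167.2],z)[0,:2])
o=get_obs();print(o["tcp_pos"],o["ft_force"],o["moment"])
for n,(x0,y0,x1,y1) in {"top":(375,185,410,226),"side":(330,155,385,195)}.items():
    im=cv2.imread(f"pics/{n}0.png");k=14
    cv2.imwrite(f"pics/btn_{n}.png",cv2.resize(im[y0:y1,x0:x1],None,fx=k,fy=k,interpolation=cv2.INTER_CUBIC))
E
```

```text
tip pred [[364.6102 149.9128]] in crop [[418.4408 239.6512]]
0.044 [ 0.5752 -0.2325] [ 0.5815 -0.2517]
0.05 [ 0.5747 -0.2315] [ 0.5796 -0.2458]
0.056 [ 0.5741 -0.2306] [ 0.5777 -0.2398]
0.062 [ 0.5736 -0.2296] [ 0.5758 -0.2339]
0.067 [ 0.5732 -0.2288] [ 0.5742 -0.2289]
0.072 [ 0.5728 -0.228 ] [ 0.5727 -0.2239]
[ 0.5746 -0.2295  0.0506] [-0.486   0.1293  0.0718] [-0.0042 -0.0482 -0.0091]
```

View pics/btn_top.png

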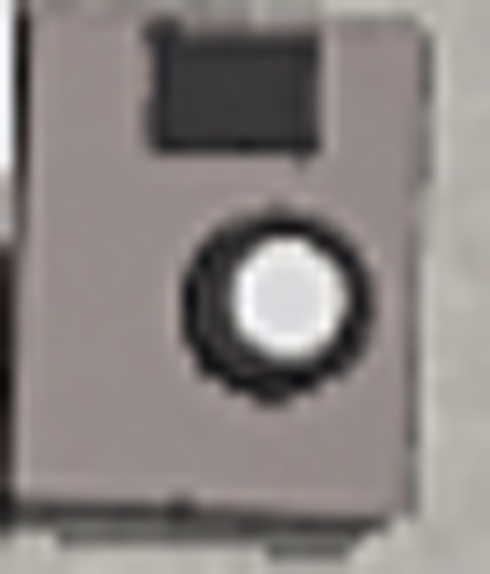

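View pics/btn_side.png

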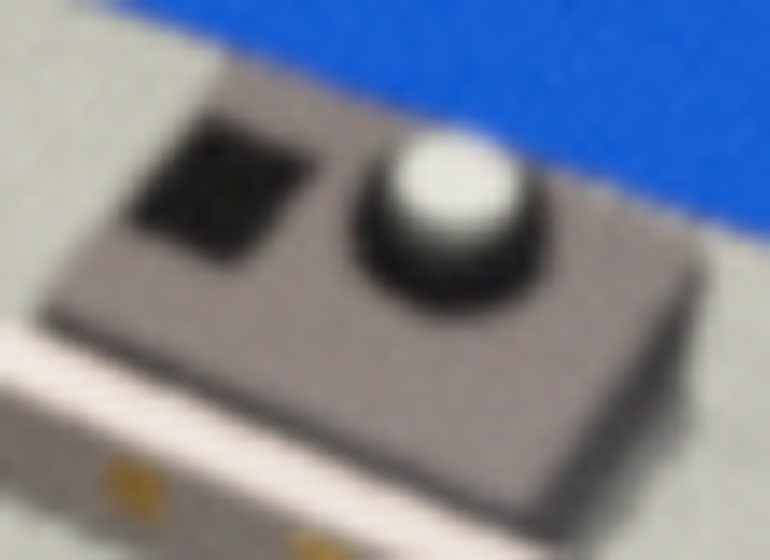

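The side view at z=0.144 showed the fingertip about 18 crop px above where the measured TCP projects. The finger pushing position also disagrees in the same sense. So the true tip is about 20 mm behind the reported TCP along the tool axis. That would explain no contact yet, so I keep descending slowly, led by force.

Request:
step_arm --plan '[{"xyz": [0, 0, 0.003], "twist": [0, 0, 0], "hand": -1}, {"xyz": [0, 0, 0], "twist": [0, 0, 0], "hand": -1}]'

```text
time_s: 15.25
tcp_pos: [0.5746, -0.2295, 0.0488]
tcp_rot: [-2.283, -2.156, -0.002]
ft_force: [-0.2, -0.3, -0.5]
opening: 0.0003
```

Request:
step_arm --plan '[{"xyz": [0, 0, 0.003], "twist": [0, 0, 0], "hand": -1}, {"xyz": [0, 0, 0], "twist": [0, 0, 0], "hand": -1}]'

```text
time_s: 15.42
tcp_pos: [0.5746, -0.2295, 0.0469]
tcp_rot: [-2.283, -2.156, -0.002]
ft_force: [0.3, -0.7, -0.4]
opening: 0.0004
```

Request:
step_arm --plan '[{"xyz": [0, 0, 0.003], "twist": [0, 0, 0], "hand": -1}, {"xyz": [0, 0, 0], "twist": [0, 0, 0], "hand": -1}]'

```text
time_s: 15.58
tcp_pos: [0.5749, -0.2297, 0.0455]
tcp_rot: [-2.284, -2.156, -0.002]
ft_force: [-0.3, -0.0, 1.2]
opening: 0.0004
```

Request:
step_arm --plan '[{"xyz": [0, 0, 0.003], "twist": [0, 0, 0], "hand": -1}, {"xyz": [0, 0, 0], "twist": [0, 0, 0], "hand": -1}]'

```text
time_s: 15.75
tcp_pos: [0.5751, -0.2297, 0.0439]
tcp_rot: [-2.284, -2.157, -0.002]
ft_force: [0.0, 0.3, 3.1]
opening: 0.0001
```

Request:
step_arm --plan '[{"xyz": [0, 0, 0.003], "twist": [0, 0, 0], "hand": -1}, {"xyz": [0, 0, 0], "twist": [0, 0, 0], "hand": -1}]'

```text
time_s: 15.92
tcp_pos: [0.5751, -0.2298, 0.0421]
tcp_rot: [-2.284, -2.157, -0.002]
ft_force: [-0.2, 0.3, 3.3]
opening: 0.0004
```

Request:
step_arm --plan '[{"xyz": [0, 0, 0.002], "twist": [0, 0, 0], "hand": -1}, {"xyz": [0, 0, 0], "twist": [0, 0, 0], "hand": -1}]'

```text
time_s: 16.08
tcp_pos: [0.5751, -0.2297, 0.0409]
tcp_rot: [-2.284, -2.157, -0.002]
ft_force: [0.1, 0.0, 4.5]
opening: 0.0006
```

Request:
step_arm --plan '[{"xyz": [0, 0, 0.002], "twist": [0, 0, 0], "hand": -1}, {"xyz": [0, 0, 0], "twist": [0, 0, 0], "hand": -1}]'

```text
time_s: 16.25
tcp_pos: [0.5751, -0.2297, 0.0402]
tcp_rot: [-2.284, -2.157, -0.002]
ft_force: [-1.3, -0.2, 7.2]
opening: 0.0004
```

Request:
step_arm --plan '[{"xyz": [0, 0, 0.002], "twist": [0, 0, 0], "hand": -1}, {"xyz": [0, 0, 0], "twist": [0, 0, 0], "hand": -1}]'

```text
time_s: 16.42
tcp_pos: [0.5752, -0.2298, 0.0401]
tcp_rot: [-2.283, -2.156, -0.002]
ft_force: [-4.0, 2.2, 12.7]
opening: 0.0005
```

The button bottomed out: force rose past 5 N to about 12 N and motion stopped at 0.040. Next I release it, rise clear and check everything.

Request:
step_arm --plan '[{"xyz": [0, 0, -0.01], "twist": [0, 0, 0], "hand": -1}, {"xyz": [0, 0, -0.03], "twist": [0, 0, 0], "hand": -1}, {"xyz": [0, 0, -0.055], "twist": [0, 0, 0], "hand": -1}, {"xyz": [0, 0, -0.055], "twist": [0, 0, 0], "hand": -1}, {"xyz": [0, 0, -0.055], "twist": [0, 0, 0], "hand": -1}, {"xyz": [0, 0, -0.055], "twist": [0, 0, 0], "hand": -1}, {"xyz": [0, 0, -0.055], "twist": [0, 0, 0], "hand": -1}, {"xyz": [0, 0, -0.055], "twist": [0, 0, 0], "hand": -1}]'

```text
time_s: 17.08
tcp_pos: [0.5742, -0.2296, 0.2609]
tcp_rot: [-2.283, -2.155, -0.002]
ft_force: [-0.3, -0.3, 0.1]
opening: 0.0001
```

Request:
step_arm --plan '[{"xyz": [0, 0, -0.055], "twist": [0, 0, 0], "hand": -1}, {"xyz": [0, 0, -0.055], "twist": [0, 0, 0], "hand": -1}, {"xyz": [-0.05, 0, 0], "twist": [0, 0, 0], "hand": -1}, {"xyz": [-0.05, 0, 0], "twist": [0, 0, 0], "hand": -1}, {"xyz": [-0.05, 0, 0], "twist": [0, 0, 0], "hand": -1}, {"xyz": [-0.05, -0.03, 0], "twist": [0, 0, 0], "hand": -1}, {"xyz": [-0.05, -0.03, 0], "twist": [0, 0, 0], "hand": -1}, {"xyz": [-0.05, -0.03, 0], "twist": [0, 0, 0], "hand": -1}]'

```text
time_s: 17.75
tcp_pos: [0.5095, -0.4077, 0.3246]
tcp_rot: [-2.282, -2.156, -0.002]
ft_force: [1.0, 0.9, 0.6]
opening: 0.0002
```

Request:
step_arm --plan '[{"xyz": [-0.05, -0.03, 0], "twist": [0, 0, 0], "hand": -1}, {"xyz": [-0.05, -0.03, 0], "twist": [0, 0, 0], "hand": -1}, {"xyz": [-0.05, -0.03, 0], "twist": [0, 0, 0], "hand": -1}, {"xyz": [0, 0, 0], "twist": [0, 0, 0], "hand": -1}, {"xyz": [0, 0, 0], "twist": [0, 0, 0], "hand": -1}]'

```text
time_s: 18.17
tcp_pos: [0.4502, -0.4944, 0.3244]
tcp_rot: [-2.285, -2.151, -0.003]
ft_force: [0.2, 0.7, -0.0]
opening: 0.0002
```

```bash
python3 - <<'E'
from box import *
a=cv2.imread("pics/top0.png");b=cv2.cvtColor(camera("top"),cv2.COLOR_RGB2BGR);cv2.imwrite("pics/top_z.png",b)
s=cv2.cvtColor(camera("side"),cv2.COLOR_RGB2BGR);cv2.imwrite("pics/side_z.png",s)
cv2.imwrite("pics/topc_z.png",cv2.resize(b[150:260,265:425],None,fx=5,fy=5,interpolation=cv2.INTER_CUBIC))
def cen(im,hsv,box):
    x0,y0,x1,y1=box;h=cv2.cvtColor(im,cv2.COLOR_BGR2HSV);m=cv2.inRange(h,*hsv)[y0:y1,x0:x1]
    ys,xs=np.nonzero(m);return (xs.mean()+x0,ys.mean()+y0,len(xs)) if len(xs) else None
for n,hs,bx in(("reel",((5,100,80),(20,255,255)),(338,135,365,160)),("driver",((0,150,80),(6,255,255)),(180,210,202,246)),
  ("notblue-mat",((0,0,0),(179,120,255)),(420,175,478,265)),("tray",((0,0,60),(179,60,150)),(212,250,256,288)),("twz",((0,0,0),(179,255,110)),(208,180,224,228)),("jar",((0,0,215),(179,60,255)),(395,248,416,268))):
    print(n,cen(a,hs,bx),cen(b,hs,bx))
E
```

```text
reel (np.float64(351.2928870292887), np.float64(147.8284518828452), 239) (np.float64(351.2928870292887), np.float64(147.8284518828452), 239)
driver (np.float64(189.38285714285715), np.float64(229.69142857142856), 175) (np.float64(189.38285714285715), np.float64(229.69142857142856), 175)
notblue-mat (np.float64(450.17220543806644), np.float64(229.70090634441087), 662) (np.float64(450.13293051359517), np.float64(229.74773413897282), 662)
tray (np.float64(232.68998923573736), np.float64(268.43810548977393), 929) (np.float64(231.36350574712642), np.float64(268.70402298850576), 696)
twz (np.float64(215.75675675675674), np.float64(215.21621621621622), 37) (np.float64(215.75675675675674), np.float64(215.21621621621622), 37)
jar (np.float64(406.90526315789475), np.float64(257.4421052631579), 95) (np.float64(407.0408163265306), np.float64(257.3979591836735), 98)
```

View pics/top_z.png

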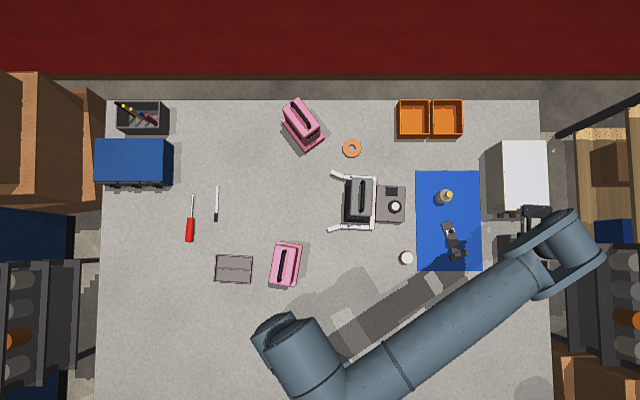

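View pics/side_z.png

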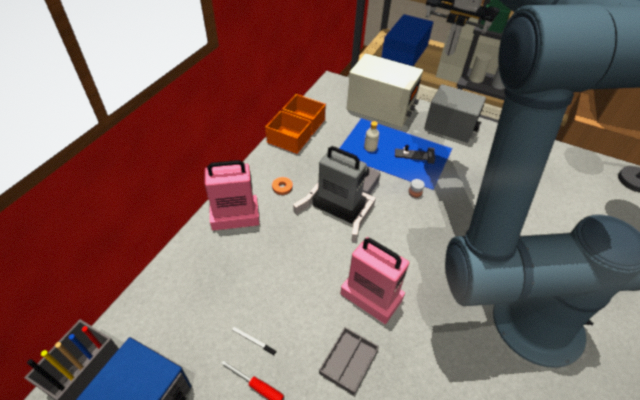

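View pics/topc_z.png

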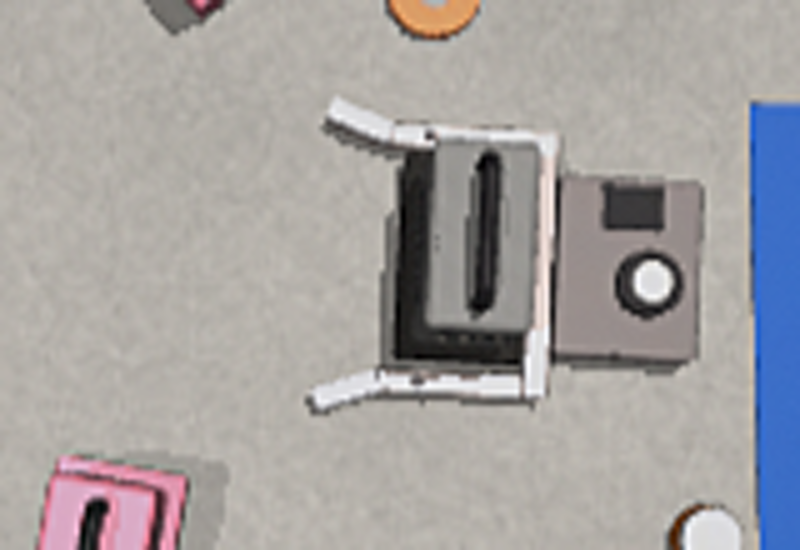

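```bash
python3 -c "
from workcell import *
print(job_done())"
```

```text
the job is handed in; nothing more can be done
None
```

The battery box is fully home in the charging bay, the start button has been pressed and released, and I handed the job in at about 18 s. `job_done()` reports no verdict.

**What I did:** I pushed the box by its base with the fingers part-open and tilted back 30°. It turned about 0.07 rad on the way to square up with the bay. I pushed until the force rose from a sliding level of about 10 N to about 24 N with the box no longer moving, then backed off. I pressed the button with the fingers shut until it bottomed out: 4.5 N near full travel, then about 12 N against the stop. Then I let it go.

**Last checks:**
- **Box:** after I backed off, the top view put its centre at x about −43 mm and y about +1 mm in the dock frame, square to the bay. The final pictures show it upright in the same place.
- **Button:** it looks as high as at the start; I did not measure its travel.
- **Loose things:** reel, driver, tweezers, jar, bottle and clamp show shifts of under 0.2 px (about 0.5 mm). The bottle and clamp were measured together in one mask. The tray's mask centroid moved 1.3 px because its shading changed; it looks unmoved.

**What disagreed:** the fingertips turned out to be about 20 mm short of the reported tool point along the tool axis. The button contact was about 20 mm lower than the camera estimate, and a side view agreed with this. The push on the base was therefore probably nearer 35–40 mm up than the intended 20 mm, close to the base's 40 mm top edge. I saw no tipping, and the fingers did not appear to touch the case, but I had no separate measure of contact with the case.

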